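# Stack a headset kit on the jig post and lock the keeper

### The job

Put the headset kit on the upright post of the bench jig, each part pushed fully down: the ball bearing first, then the tall spacer, then the thin washer. Then lock the stack: pull the spring knob up, slide the keeper one notch towards the post so that its fork straddles the post above the washer, and let the knob drop fully home again. Leave the jar, the bottle and the wrench alone.

Things in the scene. Friction and masses are not known exactly. Their poses are not given: they have to be found in the camera images.
- jig: bench jig, screwed to the table: grey base plate 100 x 250 mm, 15 mm thick, that carries the aluminium post and, beside it, a steel rail (44 mm wide, top 45 mm over the table) with the keeper carriage. Origin: on the post's axis at table level. z up; its y axis runs along the rail, from the post towards the knob; its x axis lies across the rail. The base spans x -50 to 50 mm and y -50 to 200 mm. The jig's place and yaw differ each time.
- post_seat (a point): centre of the dark shoulder (34 mm diameter, 35 mm over the table) on which the bearing must rest. The post rises from it: 25 mm diameter, tapering from 82 mm over the table to 16 mm diameter at its top, 90 mm over the table. z up, same axes as the jig. The finished stack is 36 mm high: bearing 0 to 12 mm above this point, spacer 12 to 30, washer 30 to 36.
- bearing_mid (a point): centre of the ball bearing: steel ring with dark seals, 42 mm outer diameter, bore 28 mm, 12 mm high, about 50 g, lying flat on the table at the start; axis z, either face may be up.
- spacer_mid (a point): centre of the tall spacer: plain aluminium tube, 36 mm outer diameter, bore 28 mm, 18 mm high, about 30 g, standing on the table; axis z, either end may be up.
- washer_mid (a point): centre of the thin washer: plain steel ring, 40 mm outer diameter, bore 28 mm, 6 mm high, about 25 g, lying flat on the table; axis z, either face may be up.
- knob_grip (a point): centre of the black plunger knob on top of the keeper carriage: upright cylinder 26 mm diameter, 22 mm high, 107 mm over the table with the plunger home. Below it a 10 mm stem 8 mm long, then a 20 mm collar; the keeper plate's top is at 80 mm. The knob moves with the carriage and with the plunger. Axes as the jig.
- plunger (a joint): lift of the spring knob, m: 0 = home (pin fully down in a groove), 0.008 = pin just clear of the rail (or resting on the rail between grooves), 0.014 = top stop. The spring pulls it down with about 3 N at 0 and 6.5 N at 0.014.
- keeper (a joint): travel of the keeper carriage along the rail towards the post (jig -y), m: 0 = open notch (start), 0.055 = closed notch, one notch on. End stop at 0.0565. With the knob home the pin locks it with about 1.5 mm play either way; with the knob lifted it slides with about 1.5 N of friction. The pin drops by its spring when it is released within 1.5 mm of a notch.
- fork_center (a point): centre of the round-the-post place in the keeper's fork: steel plate 48 mm wide, 6 mm thick (74 to 80 mm over the table) with a 28 mm wide slot open towards the post; its prong ends lie 12 mm ahead of this point. Lies 55 mm from the post's axis when open, on it when closed. The keeper must be open while parts go onto the post.
- grease_jar: bystander: white jar 60 mm diameter, 55 mm high, origin under its centre
- oil_bottle: bystander: small white bottle 36 mm diameter, 100 mm high, origin under its centre
- wrench: bystander: steel wrench 150 mm long lying on the table, along its own x axis
Not all that is in view belongs to the job. Leave any blue look-alike of the part that bears bearing_mid alone.

How it is judged:
By the outcome, as a careful person would: the job done as asked, in the order asked, and still so for the second after the job is handed in, with the robot touching nothing.
It also fails if it takes over 72 s, if anything falls off the work surface, if the arm or the gripper's body presses on something with over 40 N, if the wrist force passes 120 N, or if a joint passes its speed limit or range.

### The arm

A 6-joint arm with a two-finger parallel gripper is mounted at the origin on the work surface. World frame = base frame: x ahead of the robot, y to its left, z up, the work surface at z = 0. Lengths are in m, angles in rad, forces in N, time in s.
With the tool pointing down it reaches from about 0.425 to 0.95 m from the base axis. Payload 3.5 kg.
Tool frame: the origin (TCP) lies between the finger pads; the fingertips stand 11 mm ahead of it and the grasp point (between the pads) lies 8 mm behind it (ctrl.tcp_to_tips is the distance from the TCP to the fingertips, in m); z points along the fingers, y is the direction in which the jaws open and shut (so a half turn about z gives the same grasp; the last joint's range is limited). The gripper opens to 85 mm and grips with 20 to 120 N. Pads are 22 mm wide; open, the fingers measure 114 mm over their backs; the gripper's body (76 mm by 85 mm) begins 54 mm behind the grasp point. The pads swing forward as they close: fully open they stand 13 mm farther back than shut.
Start: joints at [-1.436, 0.286, 1.577, -0, 1.279, -0.15], TCP at [0.19, -0.648, 0.221] pointing down, gripper open.
Joint ranges: [-2.77, 2.77], [-0.9, 2.22], [0.21, 2.48], [-1.53, 4.67], [0.24, 2.81], [-2.84, 2.84]. Speed limits (rad/s): [2.79, 2.79, 3.14, 3.14, 3.14, 3.14].

### API

Orientations are given as a unit quaternion [x, y, z, w].
In Python, from plant import monitor, vision, workorder, ctrl gives the robot as it stands.
- The arm moves only by the tool jog_arm, never from a script. Its argument "series" is a list of rows, each a list of 4 numbers: the shift along the tool's x, y, z in m, then the turn about the tool's z in rad. In form: [[tx, ty, tz, spin], ...]. A call has exactly 8 rows; each row shifts and turns the pose as measured when the row begins, along the tool's axes as they then stand; what a row does not reach is not made up. A row lasts 1/12 s, in which the tool goes at most 41.7 mm and 7.16 degrees, less where a joint would pass 70% of its speed; a pose out of reach is approached as far as the arm can. A call is refused whole if a number of a shift passes 0.0417 or a number of a turn 0.125, either way. A call with a gripper value outside its range is refused whole. "grip" is the finger opening in m, from 0 to 0.0854, set as the call begins (left out, the last holds). The fingers move at their own pace and stop on an object; "grip_force" is the grip in N (left out, the last holds). Time passes only in rows, so rows that do not move let the fingers close, or fill a call up. It gives the time, the measured TCP pose, the force and the opening at its end, in the units of the state.
- monitor.get_state(): the state, without advancing time (a new reading comes with each control period).
- vision.read_camera(name): name is "scene" or "top"; returns the picture (384x512x3 uint8, red, green, blue); there is no depth.
- vision.get_calibration(name): a dict with "vfov" (degrees; the focal length in pixels is half the picture's height over the tangent of half this angle, whatever the lens; pixels are square), "cx", "cy" (the principal point, pixels), "D" ([k1, k2, p1, p2, k3] as OpenCV has them; the pictures are not rectified), "R" (3x3) and "t" (3): a world point X has camera coordinates R X + t. Camera axes: x right, y down, z forward; pixel columns grow to the right and rows downward; lengths in m; the calibration is good to about 2 mm. A picture is of the moment at which its call begins. get_calibration takes no time and is no camera call.
- workorder.sign_off(): hands the job in, once; it reports no verdict.
The state is a dict: "time": time; "qpos": joint angles; "dq": joint speeds; "joint_efforts": joint torques, N m; "eef_pos": TCP position; "tcp_rot": TCP orientation; "contact_force": force on the tool from outside, world axes, zero at the start; "wrist_torque": the same for the moment, N m; "opening": opening from 0.0 (shut) to 1.0 (fully open).
Only numpy, scipy, OpenCV 4.12 (cv2) and the standard library are available. Lean on these libraries where they do the work, as an engineer would, in place of code of your own. Each camera call takes 0.05 s, during which the arm holds its last target.

## Working session

There is one attempt and no reset: what is moved stays moved. The work goes in short steps, Python scripts to look and compute and a tool call to move; the robot and the scene stay as the last step left them, time stands still between calls to the robot, and variables do not carry over. Pictures are saved under pics/ and viewed, and the job is handed in when it is done.

Besides the shell and the picture viewer there is one more tool, called after "Emit:" by a JSON object that holds its "method" and its "body". jog_arm: Moves the arm, as the interface text tells. Its arguments: {"type":"object","properties":{"series":{"type":"array","items":{"type":"array","items":{"type":"number"}}},"grip":{"type":"number"},"grip_force":{"type":"number"}},"required":["series"]}

```bash
ls; mkdir -p pics
python3 - <<'E'
from plant import monitor, vision, workorder, ctrl
import cv2
print(monitor.get_state()); print(ctrl.tcp_to_tips)
for n in ("scene","top"):
    im=vision.read_camera(n); cv2.imwrite(f"pics/{n}0.png",im[:,:,::-1]); print(vision.get_calibration(n))
E
```

```text
pics
{'time': 0.0, 'qpos': array([-1.43599039e+00,  2.87150230e-01,  1.57818937e+00,  3.80038438e-05,
        1.27857974e+00, -1.49990332e-01]), 'dq': array([-0.00062168,  0.00035661,  0.00131507, -0.00150496,  0.0002177 ,
       -0.00079853]), 'joint_efforts': array([-6.40287799e-04, -4.05986559e+01, -2.92624193e+01, -2.16572307e-04,
        5.87431190e-03, -5.71664060e-06]), 'eef_pos': array([ 0.1896008 , -0.64711657,  0.21965079]), 'tcp_rot': array([ 9.89878616e-01,  1.41911847e-01,  2.70217269e-05, -1.16317155e-03]), 'contact_force': array([-0.18973194,  0.58481495,  0.11511106]), 'wrist_torque': array([-0.04022514, -0.00288936,  0.05186808]), 'opening': 0.997113555441024}
0.011
{'vfov': 50.10464674551138, 'cx': 255.48517541163588, 'cy': 196.62927089721714, 'D': array([-0.13392938,  0.        ,  0.        ,  0.        ,  0.        ]), 'R': array([[-0.4258132 ,  0.90480608, -0.00301195],
       [ 0.7586263 ,  0.35520099, -0.54618531],
       [-0.49312194, -0.23485786, -0.83765896]]), 't': array([ 0.25818091, -0.35244904,  1.22704809])}
{'vfov': 47.14434537495631, 'cx': 256.25169394173486, 'cy': 188.8809750161265, 'D': array([0.01448362, 0.        , 0.        , 0.        , 0.        ]), 'R': array([[ 0.02806901, -0.99957855,  0.00740623],
       [-0.98236831, -0.02895424, -0.1847002 ],
       [ 0.1848368 , -0.0020913 , -0.982767  ]]), 't': array([-0.03285203,  0.55070331,  0.89408888])}
```

View pics/scene0.png

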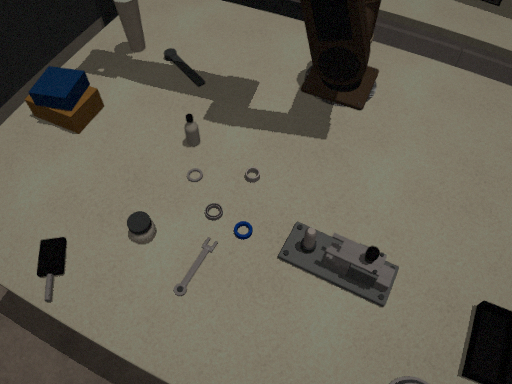

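View pics/top0.png

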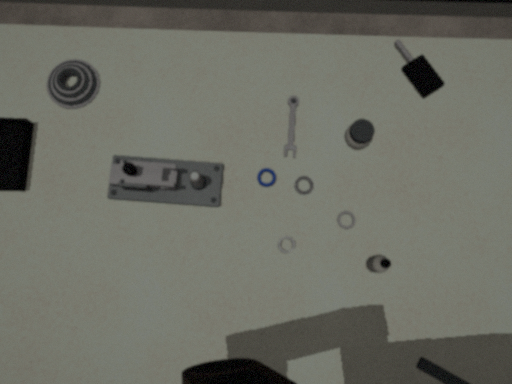

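```bash
cat > h.py <<'E'
import numpy as np, cv2
from plant import monitor, vision, ctrl
def K(n):
    c=vision.get_calibration(n); f=192/np.tan(np.radians(c['vfov'])/2)
    return np.array([[f,0,c['cx']],[0,f,c['cy']],[0,0,1]]),c['D'],c['R'],c['t']
def ray(n,uv):
    k,d,R,t=K(n); p=cv2.undistortPoints(np.array([[uv]],float),k,d)[0,0]
    return -R.T@t, R.T@np.array([p[0],p[1],1])
def plane(n,uv,z):
    o,d=ray(n,uv); return o+d*(z-o[2])/d[2]
def proj(n,X):
    k,d,R,t=K(n); return cv2.projectPoints(np.array([X],float),cv2.Rodrigues(R)[0],t,k,d)[0][0,0]
def tri(a,b):
    (o1,d1),(o2,d2)=ray('scene',a),ray('top',b)
    s=np.linalg.lstsq(np.c_[d1,-d2],o2-o1,rcond=None)[0]
    p,q=o1+s[0]*d1,o2+s[1]*d2
    return (p+q)/2,np.linalg.norm(p-q)
def crop(n,im,x0,y0,x1,y1,s,out):
    c=cv2.resize(im[y0:y1,x0:x1],None,fx=s,fy=s,interpolation=cv2.INTER_CUBIC)
    c=np.clip(c.astype(float)*1.6,0,255).astype(np.uint8); cv2.imwrite(out,c)
E
python3 - <<'E'
from h import *
s=cv2.imread('pics/scene0.png');t=cv2.imread('pics/top0.png')
crop('',s,180,155,280,245,8,'pics/c1.png')
crop('',t,250,160,370,260,6,'pics/c2.png')
crop('',s,270,215,410,310,5,'pics/c3.png')
crop('',t,100,145,230,215,6,'pics/c4.png')
E
```

```text
(no output)
```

View pics/c1.png

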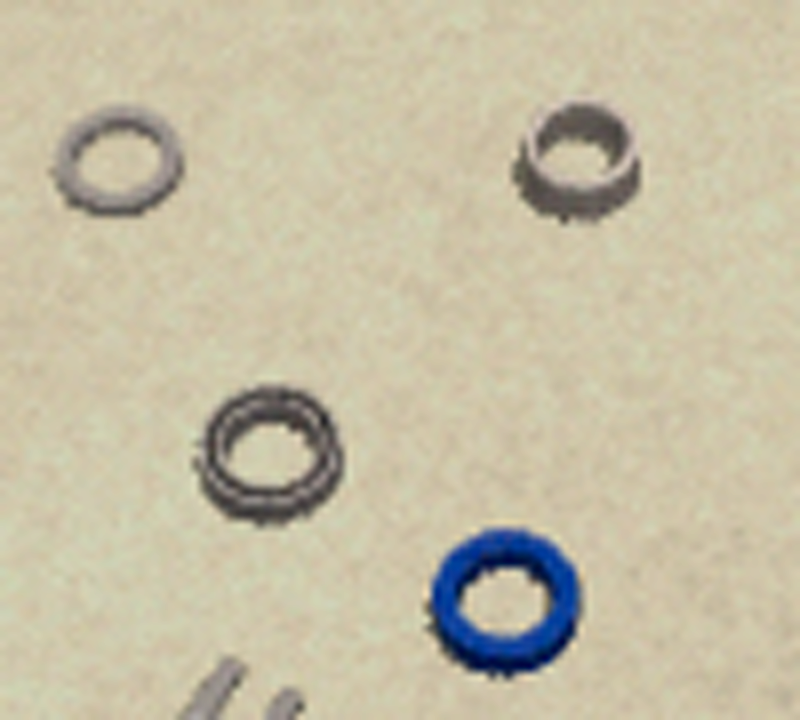

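View pics/c2.png

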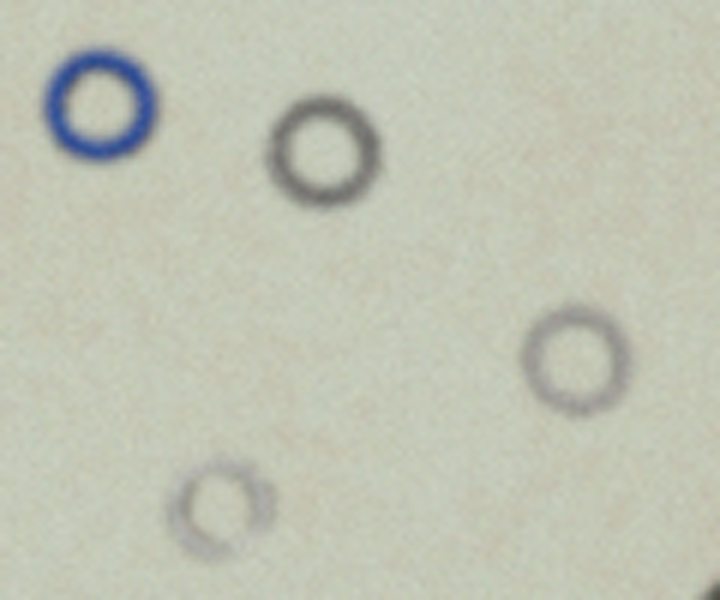

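View pics/c3.png

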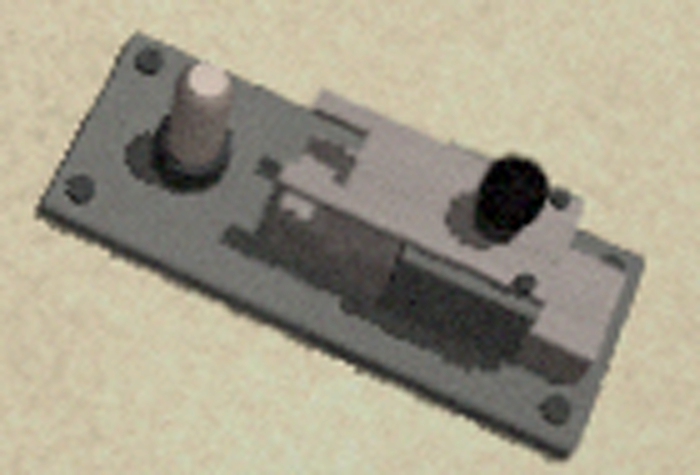

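View pics/c4.png

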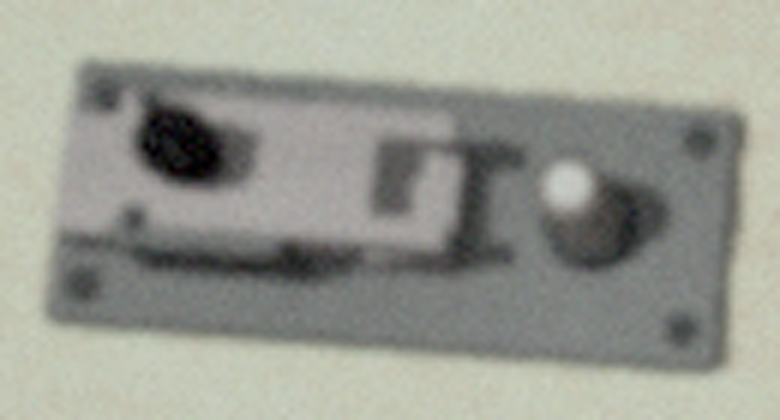

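```bash
cat > m.py <<'E'
from h import *
def comps(im,box,thr):
    x0,y0,x1,y1=box; c=im[y0:y1,x0:x1].astype(float); bg=np.median(c.reshape(-1,3),0)
    d=np.linalg.norm(c-bg,axis=2); d=cv2.GaussianBlur(d,(3,3),0)
    cs,_=cv2.findContours((d>thr).astype(np.uint8),cv2.RETR_EXTERNAL,cv2.CHAIN_APPROX_NONE)
    return [k+[x0,y0] for k in cs if cv2.contourArea(k)>60]
def ctr(k):
    return cv2.fitEllipse(k)
E
python3 - <<'E'
from m import *
im={n:cv2.imread(f'pics/{n}0.png') for n in('scene','top')}
px={'bearing':((214,212),(304,185),.006),'spacer':((252,174),(287,244),.009),'washer':((195,175),(346,220),.003),'blue':((243,230),(267,177),.006)}
for nm,(a,b,z) in px.items():
    r=[]
    for n,c in(('scene',a),('top',b)):
        for k in comps(im[n],(c[0]-18,c[1]-18,c[0]+18,c[1]+18),14):
            M=cv2.moments(k); e=cv2.fitEllipse(k); x,y,w,h=cv2.boundingRect(k); m=(M['m10']/M['m00'],M['m01']/M['m00'])
            print(nm,n,np.round(m,2),np.round(e[0],2),np.round(e[1],1),(w,h),plane(n,m,z).round(4)); r.append(m)
    if len(r)==2: print('  tri',tri(*r))
# jig
for n,box in(('scene',(265,210,410,310)),('top',(95,140,235,220))):
    ks=comps(im[n],box,35); k=max(ks,key=cv2.contourArea); q=cv2.approxPolyDP(k,6,True)[:,0]
    print(n,q.tolist()); print(np.array([plane(n,p,.015) for p in q]).round(4))
k=max(comps(im['top'],(95,140,235,220),35),key=cv2.contourArea)
P=np.array([plane('top',p,.015)[:2] for p in k[:,0].astype(float)],np.float32); print(cv2.minAreaRect(P), cv2.boxPoints(cv2.minAreaRect(P)))
# post top: bright blob
t=cv2.cvtColor(im['top'],6);s=cv2.cvtColor(im['scene'],6)
def blob(g,c,r,thr):
    w=g[c[1]-r:c[1]+r,c[0]-r:c[0]+r]; m=(w>thr).astype(np.uint8); M=cv2.moments(m,True); return (M['m10']/M['m00']+c[0]-r,M['m01']/M['m00']+c[1]-r),m.sum()
a,na=blob(s,(312,231),7,125); b,nb=blob(t,(195,176),7,105)
print(a,na,b,nb,plane('scene',a,.09),plane('top',b,.09),tri(a,b))
def dark(g,c,r,thr):
    w=g[c[1]-r:c[1]+r,c[0]-r:c[0]+r]; m=(w<thr).astype(np.uint8); M=cv2.moments(m,True); return (M['m10']/M['m00']+c[0]-r,M['m01']/M['m00']+c[1]-r),m.sum()
a,na=dark(s,(372,254),10,25); b,nb=dark(t,(130,169),10,35)
print('knob',a,na,b,nb,plane('scene',a,.096),plane('top',b,.096),tri(a,b))
E
```

```text
bearing scene [213.31 211.59] [213.3  211.58] [18.6 19.7] (21, 20) [ 0.5741 -0.1252  0.006 ]
bearing top [303.51 185.08] [303.51 185.07] [20.1 20.4] (22, 21) [ 0.5718 -0.1236  0.006 ]
  tri (array([ 0.57271187, -0.12488772,  0.00378525]), np.float64(0.002291981714190201))
spacer scene [251.76 175.14] [251.76 175.13] [15.9 16.7] (18, 17) [ 0.4416 -0.0877  0.009 ]
spacer top [285.66 244.3 ] [286.09 244.49] [13.7 17.6] (19, 17) [ 0.4376 -0.0851  0.009 ]
  tri (array([ 0.43844893, -0.08719851,  0.00493458]), np.float64(0.0038163830425718124))
washer scene [194.36 175.17] [194.38 175.16] [14.4 17.2] (18, 15) [ 0.4988 -0.2206  0.003 ]
washer top [345.75 219.6 ] [345.75 219.59] [18.5 19.1] (20, 20) [ 0.4966 -0.2189  0.003 ]
  tri (array([ 0.49735007, -0.22041748,  0.00089316]), np.float64(0.0023367660458457518))
blue scene [242.65 229.96] [242.64 229.95] [19.7 20.6] (22, 21) [ 0.5888 -0.0408  0.006 ]
blue top [266.37 177.2 ] [266.38 177.2 ] [20.5 21.1] (22, 21) [ 0.5876 -0.0392  0.006 ]
  tri (array([ 0.58807149, -0.04013579,  0.00507742]), np.float64(0.0018394164420893547))
scene [[293, 22
[... 679 characters left out ...]
0.0601 0.015 ]
 [0.6154 0.0618 0.015 ]]
((0.5707919597625732, 0.1846083104610443), (0.25374290347099304, 0.10106122493743896), 87.21565246582031) [[0.514158   0.06034125]
 [0.6150999  0.05543201]
 [0.6274259  0.30887538]
 [0.526484   0.3137846 ]]
(313.5, 226.0) 8 (194.0810810810811, 175.54054054054055) 37 [0.55796423 0.11075038 0.09      ] [0.56844126 0.11241017 0.09      ] (array([0.56548904, 0.11126241, 0.10281657]), np.float64(0.0014207822823643758))
knob (371.39306358381504, 254.2485549132948) 173 (129.8211382113821, 168.8617886178862) 123 [0.5727917  0.23995941 0.096     ] [0.57724416 0.24412683 0.096     ] (array([0.57600149, 0.24074834, 0.10274716]), np.float64(0.0027877931176614914))
```

Run:
```python
from m import *
a,b=(311.6,231),(194.4,176.1)
p,q=plane('scene',a,.09),plane('top',b,.09); print(p,q,(p+q)/2,tri(a,b))
im={n:cv2.imread(f'pics/{n}0.png') for n in('scene','top')}
# base screw holes in the top view & long edges
g=cv2.cvtColor(im['top'],6)
for n,pts in(('top',[(104,93),(82,283),(700,140),(682,329)]),('scene',[(148,60),(78,188),(556,408)])):
    for u in pts:
        uv=(u[0]/6+100,u[1]/6+145) if n=='top' else (u[0]/5+270,u[1]/5+215)
        print(n,plane(n,uv,.015).round(4))
# yaw from long edges at top: lower edge(row large)
k=max(comps(im['top'],(95,140,235,220),35),key=cv2.contourArea)[:,0].astype(float)
for lo,hi,up in((120,210,0),(120,210,1)):
    pts=[]
    for x in range(lo,hi,2):
        ys=k[k[:,0]==x,1]
        if len(ys): pts.append(plane('top',(x,ys.max() if up==0 else ys.min()),.015)[:2])
    vx,vy,x0,y0=cv2.fitLine(np.float32(pts),cv2.DIST_HUBER,0,.01,.01).ravel(); print(up,np.degrees(np.arctan2(vy,vx)),x0+vx/vy*(.11-y0))
s=monitor.get_state(); print(s['time'])
```

```text
[0.57065208 0.1113984  0.09      ] [0.5672784 0.1116881 0.09     ] [0.56896524 0.11154325 0.09      ] (array([0.56828784, 0.11163674, 0.08609427]), np.float64(0.0012590782323480293))
top [0.614  0.2974 0.015 ]
top [0.5415 0.2993 0.015 ]
top [0.6027 0.0733 0.015 ]
top [0.5307 0.0767 0.015 ]
scene [0.5312 0.0759 0.015 ]
scene [0.6038 0.072  0.015 ]
scene [0.6136 0.2947 0.015 ]
0 87.21903 0.517999
1 87.33683 0.61673373
0.1
```

```bash
cat > plan.py <<'E'
import sys
from h import *
from scipy.spatial.transform import Rotation as Ro
def st():
    s=monitor.get_state(); R=Ro.from_quat(s['tcp_rot']).as_matrix(); h=np.degrees(np.arctan2(R[1,0],R[0,0]))
    print('t %.2f'%s['time'],'pos',s['eef_pos'].round(4),'head %.2f'%h,'tilt',R[:2,2].round(4),'F',s['contact_force'].round(1),'op %.3f'%s['opening'],'q1,q6',s['qpos'][[0,5]].round(2)); return s,R,h
if __name__=='__main__':
    s,R,h=st()
    if len(sys.argv)>1:
        x,y,z,hd=map(float,sys.argv[1:5]); p=s['eef_pos'].copy(); T=np.array([x,y,z])
        for i in range(24):
            d=T-p; t=(R.T@d); n=np.linalg.norm(d); m=min(1,.041/max(n,1e-9)); 
            dh=(hd-h+180)%360-180; sp=np.clip(-np.radians(dh),-.12,.12)
            print(i,(t*m).round(4).tolist(),round(sp,3)); p=p+d*m
            R=R@Ro.from_rotvec([0,0,sp]).as_matrix(); h-=np.degrees(sp)
            if n*m<1e-4 and abs(sp)<1e-3 or n<.041 and abs(sp)<.1: break
        print('total tool-axes shift',(R.T@(T-p)).round(4))
E
python3 plan.py 0.573 -0.1245 0.2 87.2
```

```text
t 0.10 pos [ 0.1896 -0.6472  0.2198] head 16.32 tilt [-0.0003  0.0022] F [ 0.3 -1.2 -0.5] op 0.999 q1,q6 [-1.44 -0.15]
0 [0.0325, -0.0249, 0.0013] -0.12
1 [0.0353, -0.0208, 0.0013] -0.12
2 [0.0375, -0.0164, 0.0013] -0.12
3 [0.0392, -0.0118, 0.0013] -0.12
4 [0.0404, -0.0071, 0.0013] -0.12
5 [0.0409, -0.0022, 0.0013] -0.12
6 [0.0409, 0.0027, 0.0013] -0.12
7 [0.0403, 0.0076, 0.0013] -0.12
8 [0.0391, 0.0124, 0.0013] -0.12
9 [0.0373, 0.017, 0.0013] -0.12
10 [0.035, 0.0213, 0.0013] -0.037
11 [0.0342, 0.0226, 0.0013] -0.0
12 [0.0342, 0.0226, 0.0013] -0.0
13 [0.0342, 0.0226, 0.0013] -0.0
14 [0.0342, 0.0226, 0.0013] -0.0
15 [0.0279, 0.0185, 0.0011] -0.0
total tool-axes shift [0. 0. 0.]
```

Emit:
{"method": "jog_arm", "body": {"series": [[0.032,-0.025,0,-0.12],[0.035,-0.021,0,-0.12],[0.037,-0.016,0,-0.12],[0.039,-0.012,0,-0.12],[0.04,-0.007,0,-0.12],[0.041,-0.002,0,-0.12],[0.041,0.003,0,-0.12],[0.04,0.008,0,-0.12]], "grip": 0.056, "grip_force": 40}}

```text
time: 0.77
eef_pos: [0.3763, -0.3785, 0.2133]
tcp_rot: [0.804, 0.594, 0.001, -0.005]
contact_force: [0.7, 0.2, -0.9]
opening: 0.657
```

```bash
python3 plan.py 0.573 -0.1245 0.18 87.2
```

```text
t 0.77 pos [ 0.3763 -0.3785  0.2133] head 72.95 tilt [-0.0045  0.0089] F [ 0.7  0.2 -0.9] op 0.657 q1,q6 [-0.98 -0.68]
0 [0.0381, 0.0144, 0.0044] -0.12
1 [0.0361, 0.0189, 0.0044] -0.12
2 [0.0336, 0.0231, 0.0044] -0.009
3 [0.0334, 0.0234, 0.0044] -0.0
4 [0.0334, 0.0234, 0.0044] -0.0
5 [0.0334, 0.0234, 0.0044] -0.0
6 [0.0334, 0.0234, 0.0044] -0.0
7 [0.0292, 0.0205, 0.0039] -0.0
total tool-axes shift [0. 0. 0.]
```

Emit:
{"method": "jog_arm", "body": {"series": [[0.038,0.014,0.004,-0.12],[0.036,0.019,0.004,-0.12],[0.034,0.023,0.004,-0.01],[0.033,0.023,0.004,0],[0.033,0.023,0.004,0],[0.033,0.023,0.01,0],[0.033,0.023,0.01,0],[0.029,0.02,0.01,0]]}}

```text
time: 1.43
eef_pos: [0.5685, -0.1147, 0.1648]
tcp_rot: [0.718, 0.696, 0.002, -0.003]
contact_force: [1.0, -0.3, -0.2]
opening: 0.656
```

```bash
python3 plan.py 0.573 -0.1245 0.06 87.2
```

```text
t 1.43 pos [ 0.5685 -0.1147  0.1648] head 88.21 tilt [-0.0017  0.0073] F [ 1.  -0.3 -0.2] op 0.656 q1,q6 [-0.38 -0.35]
0 [-0.004, 0.002, 0.0408] 0.018
1 [-0.004, 0.002, 0.0408] -0.0
2 [-0.0023, 0.0012, 0.0232] -0.0
total tool-axes shift [0. 0. 0.]
```

Emit:
{"method": "jog_arm", "body": {"series": [[-0.004,0.002,0.035,0.018],[-0.004,0.002,0.035,0],[-0.002,0.001,0.025,0],[0,0,0.01,0],[0,0,0,0],[0,0,0,0],[0,0,0,0],[0,0,0,0]]}}

```text
time: 2.1
eef_pos: [0.5767, -0.1148, 0.0554]
tcp_rot: [0.72, 0.694, 0.003, -0.004]
contact_force: [0.7, 0.3, 0.0]
opening: 0.655
```

```bash
python3 plan.py 0.573 -0.1245 0.015 87.2
python3 - <<'E'
from h import *
s=vision.read_camera('scene')[:,:,::-1];t=vision.read_camera('top')[:,:,::-1]
crop('',s,160,130,300,250,5,'pics/s1.png');crop('',t,240,120,380,240,5,'pics/t1.png')
E
```

```text
t 2.10 pos [ 0.5767 -0.1148  0.0554] head 87.85 tilt [-0.0013  0.0097] F [0.7 0.3 0. ] op 0.655 q1,q6 [-0.37 -0.34]
0 [-0.01, -0.0032, 0.0396] 0.011
1 [-0.0002, -0.0001, 0.0007] -0.0
total tool-axes shift [0. 0. 0.]
```

View pics/s1.png

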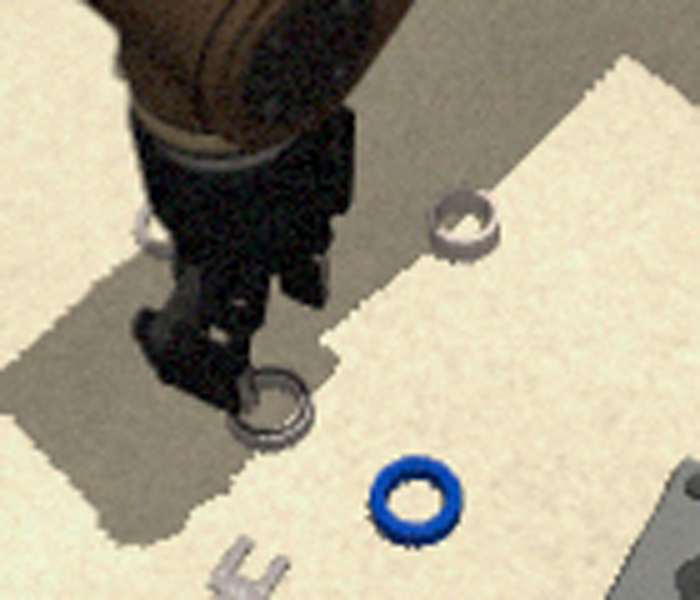

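View pics/t1.png

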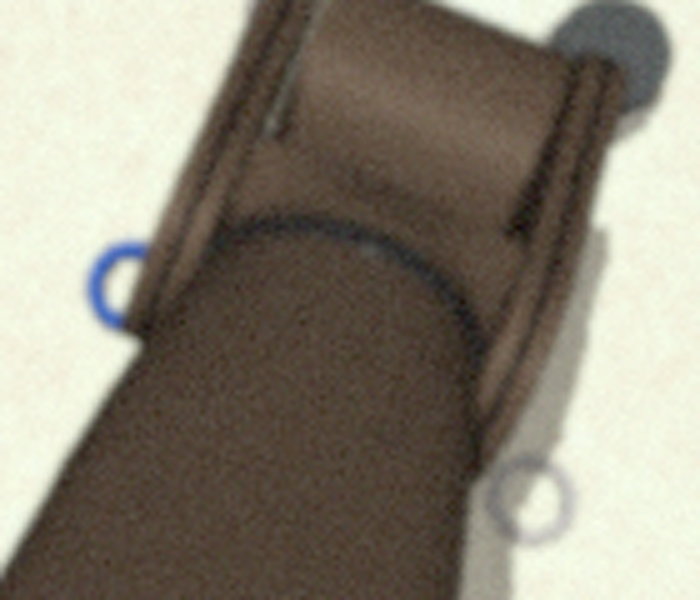

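Emit:
{"method": "jog_arm", "body": {"series": [[-0.01,-0.003,0.01,0.011],[0,0,0.01,0],[0,0,0.008,0],[0,0,0.005,0],[0,0,0,0],[0,0,0,0],[0,0,0,0],[0,0,0,0]]}}

```text
time: 2.87
eef_pos: [0.5747, -0.1271, 0.0219]
tcp_rot: [0.725, 0.689, 0.004, -0.001]
contact_force: [0.0, -0.3, 0.5]
opening: 0.655
```

```bash
python3 plan.py 0.573 -0.1245 0.012 87.2
```

```text
t 2.87 pos [ 0.5747 -0.1271  0.0219] head 87.07 tilt [0.0041 0.0074] F [ 0.  -0.3  0.5] op 0.655 q1,q6 [-0.39 -0.35]
0 [0.0025, -0.0019, 0.0099] -0.002
total tool-axes shift [0. 0. 0.]
```

Emit:
{"method": "jog_arm", "body": {"series": [[0.002,-0.002,0.004,0],[0,0,0.003,0],[0,0,0.002,0],[0,0,0,0],[0,0,0,0],[0,0,0,0],[0,0,0,0],[0,0,0,0]]}}

```text
time: 3.53
eef_pos: [0.5734, -0.1244, 0.0129]
tcp_rot: [0.725, 0.689, 0.004, -0.0]
contact_force: [-0.0, 0.6, 1.0]
opening: 0.658
```

```bash
python3 plan.py 0.573 -0.1245 0.012 87.2
python3 - <<'E'
from h import *
s=vision.read_camera('scene')[:,:,::-1]
crop('',s,160,170,260,240,8,'pics/s2.png')
E
```

```text
t 3.53 pos [ 0.5734 -0.1244  0.0129] head 87.12 tilt [0.0058 0.0068] F [-0.   0.6  1. ] op 0.658 q1,q6 [-0.39 -0.35]
0 [-0.0001, -0.0004, 0.0009] -0.001
total tool-axes shift [0. 0. 0.]
```

View pics/s2.png

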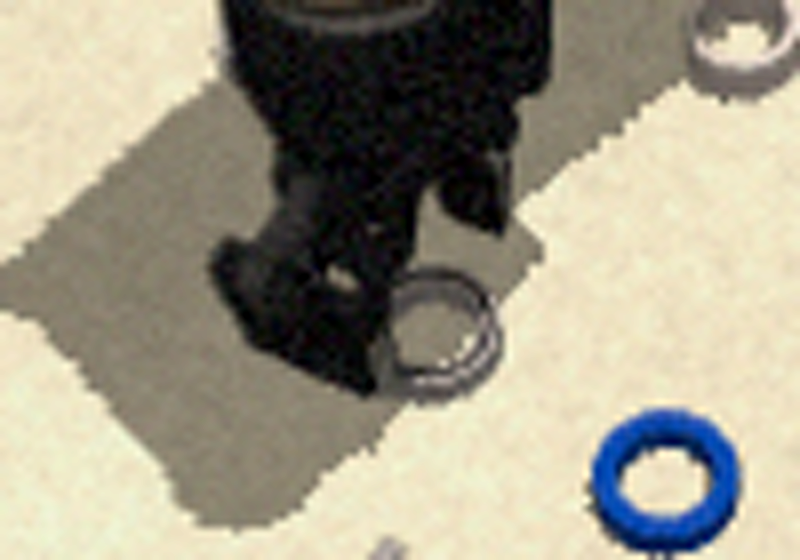

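Run:
```python
from h import *
for X in ([.573+.028,-.1245,.006],[.573-.028,-.1245,.006],[.573,-.1245,.006],[.573+.028,-.1245+.011,.006],[.573-.028,-.1245+.011,.006]): print(X,((proj('scene',X)-[160,170])*8).round())
```

```text
[0.601, -0.1245, 0.006] [385. 405.]
[0.5449999999999999, -0.1245, 0.006] [475. 258.]
[0.573, -0.1245, 0.006] [430. 331.]
[0.601, -0.1135, 0.006] [418. 419.]
[0.5449999999999999, -0.1135, 0.006] [507. 271.]
```

Emit:
{"method": "jog_arm", "body": {"series": [[0,0,0.003,0],[0,0,0.002,0],[0,0,0.001,0],[0,0,0,0],[0,0,0,0],[0,0,0,0],[0,0,0,0],[0,0,0,0]]}}

```text
time: 4.25
eef_pos: [0.5736, -0.1246, 0.0063]
tcp_rot: [0.725, 0.689, 0.004, -0.0]
contact_force: [-1.4, 0.5, -0.3]
opening: 0.655
```

```bash
python3 plan.py 0.573 -0.1245 0.012 87.2
python3 - <<'E'
from h import *
s=vision.read_camera('scene')[:,:,::-1]
crop('',s,160,170,260,240,8,'pics/s3.png')
E
```

```text
t 4.25 pos [ 0.5736 -0.1246  0.0063] head 87.11 tilt [0.006  0.0067] F [-1.4  0.5 -0.3] op 0.655 q1,q6 [-0.39 -0.35]
0 [0.0001, -0.0006, -0.0057] -0.002
total tool-axes shift [0. 0. 0.]
```

View pics/s3.png

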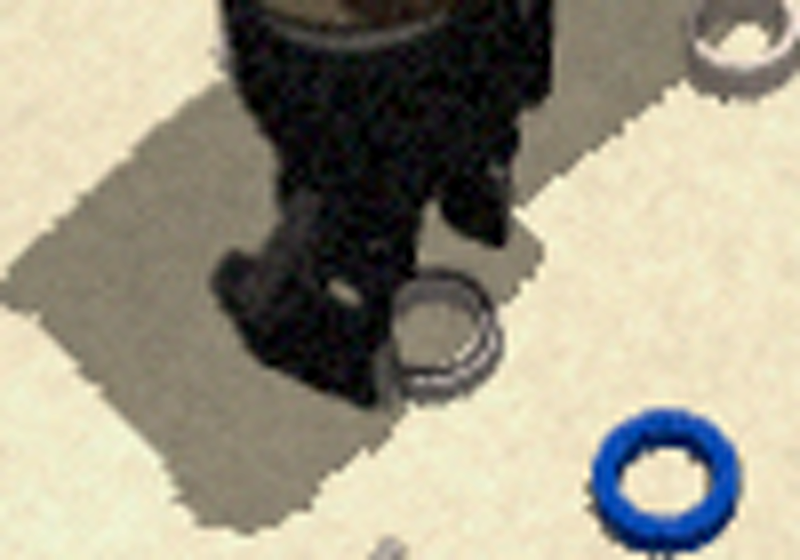

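Emit:
{"method": "jog_arm", "body": {"series": [[0,0,0,0],[0,0,0,0],[0,0,0,0],[0,0,0,0],[0,0,0,0],[0,0,0,0],[0,0,0,0],[0,0,0,0]], "grip": 0.036}}

```text
time: 4.97
eef_pos: [0.5738, -0.1246, 0.0066]
tcp_rot: [0.725, 0.689, 0.005, -0.0]
contact_force: [1.0, -0.5, -0.3]
opening: 0.422
```

```bash
python3 plan.py
python3 - <<'E'
from h import *
s=vision.read_camera('scene')[:,:,::-1]
crop('',s,160,170,260,240,8,'pics/s4.png')
E
```

```text
t 4.97 pos [ 0.5738 -0.1246  0.0066] head 87.12 tilt [0.0066 0.0064] F [ 1.  -0.5 -0.3] op 0.422 q1,q6 [-0.39 -0.35]
```

View pics/s4.png

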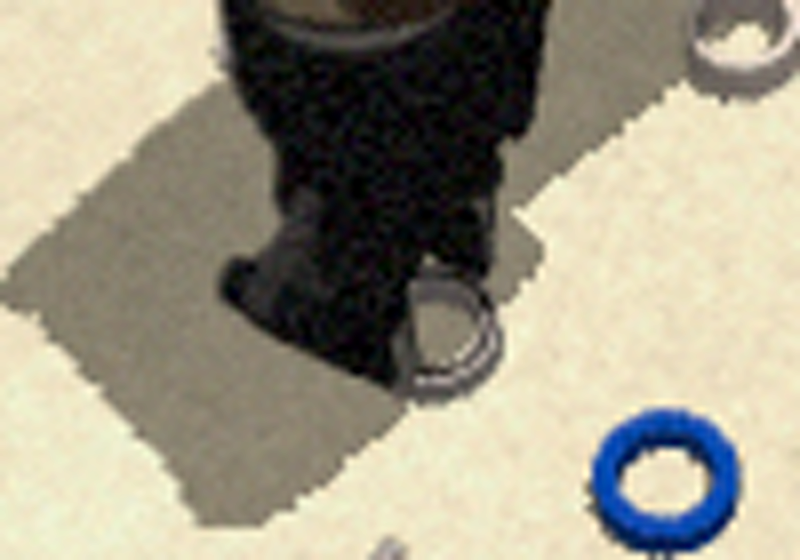

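Run:
```python
from h import *
for u in ((385,408),(400,390),(507,245),(492,285)):
    for z in (0,.008): print(u,z,plane('scene',(u[0]/8+160,u[1]/8+170),z).round(4))
for z in (0,.01,.02):
  for sx in(-1,1):
    for sy in (-1,1): print(z,sx,sy,((proj('scene',[.5736+sx*.018,-.1246+sy*.011,z])-[160,170])*8).round())
```

```text
(385, 408) 0 [ 0.599  -0.1262  0.    ]
(385, 408) 0.008 [ 0.6027 -0.1233  0.008 ]
(400, 390) 0 [ 0.5918 -0.1251  0.    ]
(400, 390) 0.008 [ 0.5955 -0.1222  0.008 ]
(507, 245) 0 [ 0.5335 -0.12    0.    ]
(507, 245) 0.008 [ 0.5378 -0.1172  0.008 ]
(492, 285) 0 [ 0.5481 -0.1175  0.    ]
(492, 285) 0.008 [ 0.5522 -0.1147  0.008 ]
0 -1 -1 [427. 283.]
0 -1 1 [492. 309.]
0 1 -1 [369. 376.]
0 1 1 [435. 404.]
0.01 -1 -1 [424. 265.]
0.01 -1 1 [489. 292.]
0.01 1 -1 [366. 359.]
0.01 1 1 [432. 387.]
0.02 -1 -1 [421. 247.]
0.02 -1 1 [487. 274.]
0.02 1 -1 [362. 342.]
0.02 1 1 [429. 369.]
```

Emit:
{"method": "jog_arm", "body": {"series": [[0,0,0,0],[0,0,0.001,0],[0,0,0,0],[0,0,0.001,0],[0,0,0,0],[0,0,0,0],[0,0,0,0],[0,0,0,0]], "grip": 0.03}}

```text
time: 5.68
eef_pos: [0.5737, -0.1246, 0.0043]
tcp_rot: [0.725, 0.689, 0.005, -0.0]
contact_force: [-0.4, -0.3, -0.5]
opening: 0.35
```

```bash
python3 plan.py
python3 - <<'E'
from h import *
s=vision.read_camera('scene')[:,:,::-1]
crop('',s,185,185,235,225,16,'pics/s5.png')
E
```

```text
t 5.68 pos [ 0.5737 -0.1246  0.0043] head 87.11 tilt [0.0063 0.0065] F [-0.4 -0.3 -0.5] op 0.350 q1,q6 [-0.39 -0.35]
```

View pics/s5.png

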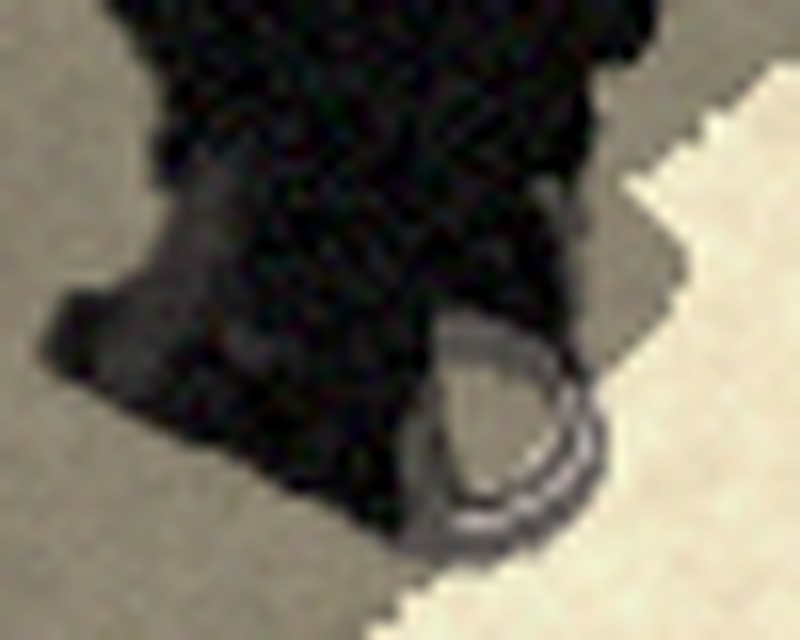

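Emit:
{"method": "jog_arm", "body": {"series": [[0,0,0,0],[0,0,0,0],[0,0,0,0],[0,0,0,0],[0,0,0.001,0],[0,0,0.001,0],[0,0,0.001,0],[0,0,0,0]], "grip": 0.058}}

```text
time: 6.4
eef_pos: [0.5738, -0.1246, 0.0011]
tcp_rot: [0.725, 0.689, 0.005, -0.0]
contact_force: [-0.6, 0.0, -0.2]
opening: 0.677
```

```bash
python3 plan.py
python3 - <<'E'
from h import *
s=vision.read_camera('scene')[:,:,::-1]
crop('',s,175,175,245,230,11,'pics/s6.png')
E
```

```text
t 6.40 pos [ 0.5738 -0.1246  0.0011] head 87.12 tilt [0.0066 0.0064] F [-0.6  0.  -0.2] op 0.677 q1,q6 [-0.39 -0.35]
```

View pics/s6.png

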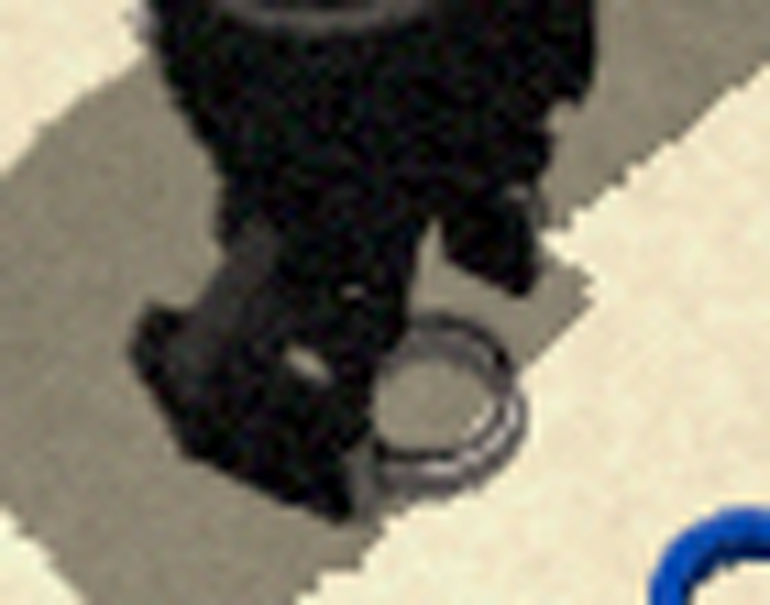

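Emit:
{"method": "jog_arm", "body": {"series": [[0,0,0.0015,0],[0,0,0.0015,0],[0,0,0.0015,0],[0,0,0.001,0],[0,0,0,0],[0,0,0,0],[0,0,0,0],[0,0,0,0]]}}

```text
time: 7.12
eef_pos: [0.5738, -0.1245, -0.0052]
tcp_rot: [0.725, 0.689, 0.005, -0.0]
contact_force: [0.2, 0.1, -0.2]
opening: 0.682
```

```bash
python3 plan.py
python3 - <<'E'
from h import *
s=vision.read_camera('scene')[:,:,::-1]
crop('',s,175,175,245,230,11,'pics/s7.png')
E
```

```text
t 7.12 pos [ 0.5738 -0.1245 -0.0052] head 87.12 tilt [0.0062 0.0066] F [ 0.2  0.1 -0.2] op 0.682 q1,q6 [-0.39 -0.35]
```

View pics/s7.png

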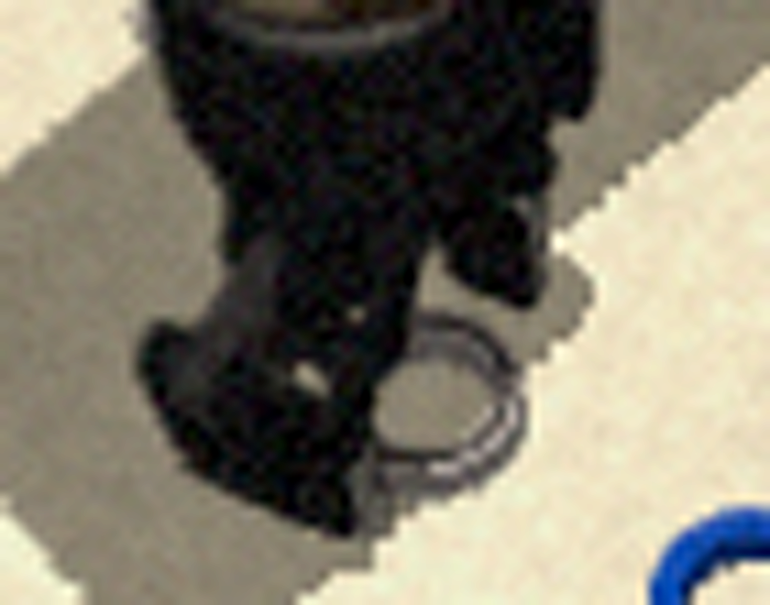

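Emit:
{"method": "jog_arm", "body": {"series": [[0,0,0.001,0],[0,0,0.001,0],[0,0,0.001,0],[0,0,0.001,0],[0,0,0,0],[0,0,0,0],[0,0,0,0],[0,0,0,0]]}}

```text
time: 7.83
eef_pos: [0.5739, -0.1245, -0.0094]
tcp_rot: [0.725, 0.689, 0.005, -0.0]
contact_force: [-1.1, -0.3, 0.3]
opening: 0.675
```

```bash
python3 plan.py
python3 - <<'E'
from h import *
s=vision.read_camera('scene')[:,:,::-1]
crop('',s,175,175,245,230,11,'pics/s8.png')
E
```

```text
t 7.83 pos [ 0.5739 -0.1245 -0.0094] head 87.12 tilt [0.0066 0.0064] F [-1.1 -0.3  0.3] op 0.675 q1,q6 [-0.39 -0.35]
```

View pics/s8.png

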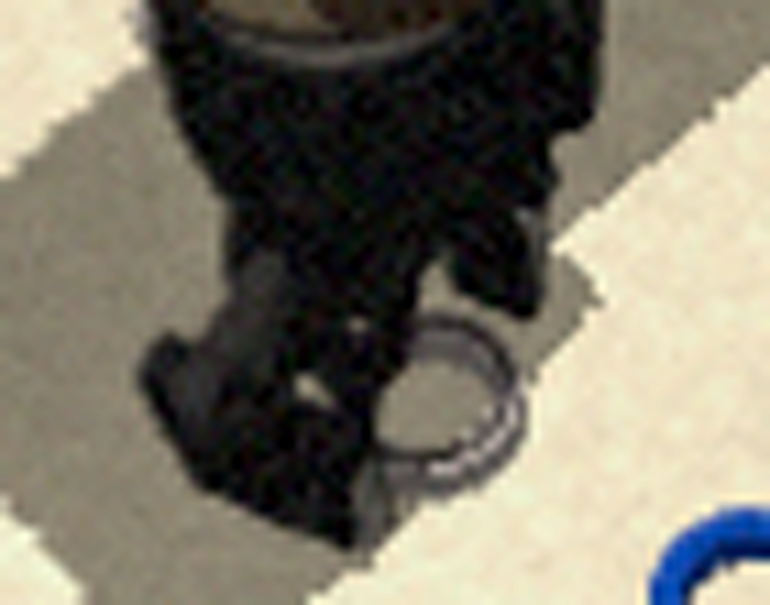

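Emit:
{"method": "jog_arm", "body": {"series": [[0,0,0.001,0],[0,0,0.001,0],[0,0,0.0005,0],[0,0,0,0],[0,0,0,0],[0,0,0,0],[0,0,0,0],[0,0,0,0]], "grip": 0.038}}

```text
time: 8.55
eef_pos: [0.5743, -0.1247, -0.0101]
tcp_rot: [0.725, 0.689, 0.004, -0.0]
contact_force: [-0.4, -0.2, 1.1]
opening: 0.479
```

```bash
python3 plan.py
python3 - <<'E'
from h import *
s=vision.read_camera('scene')[:,:,::-1]
crop('',s,175,175,245,230,11,'pics/s9.png')
E
```

```text
t 8.55 pos [ 0.5743 -0.1247 -0.0101] head 87.14 tilt [0.0058 0.0065] F [-0.4 -0.2  1.1] op 0.479 q1,q6 [-0.39 -0.35]
```

View pics/s9.png

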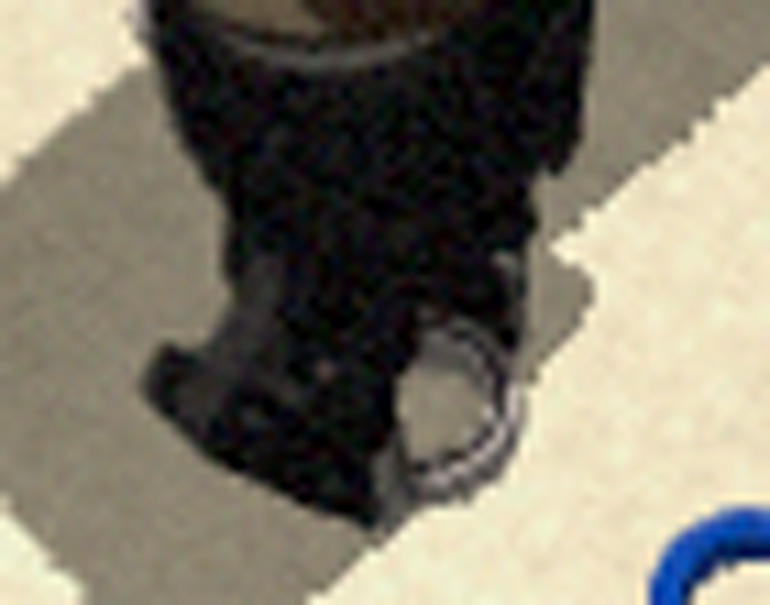

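Emit:
{"method": "jog_arm", "body": {"series": [[0,0,0,0],[0,0,0,0],[0,0,-0.01,0],[0,0,-0.02,0],[0,0,-0.035,0],[0,0,-0.035,0],[0,0,-0.02,0],[0,0,0,0]], "grip": 0.03, "grip_force": 60}}

```text
time: 9.27
eef_pos: [0.5708, -0.1244, 0.1127]
tcp_rot: [0.725, 0.689, 0.003, -0.004]
contact_force: [1.5, -0.7, 0.0]
opening: 0.468
```

```bash
python3 plan.py .5685 .1115 .13 87.2
python3 - <<'E'
from h import *
s=vision.read_camera('scene')[:,:,::-1]
cv2.imwrite('pics/s10f.png',s);crop('',s,165,140,245,220,8,'pics/s10.png')
E
```

```text
t 9.27 pos [ 0.5708 -0.1244  0.1127] head 87.12 tilt [-0.0018  0.0097] F [ 1.5 -0.7  0. ] op 0.468 q1,q6 [-0.39 -0.35]
0 [0.0408, -0.0025, -0.0026] -0.001
1 [0.0408, -0.0024, -0.0026] -0.0
2 [0.0408, -0.0024, -0.0026] -0.0
3 [0.0408, -0.0024, -0.0026] -0.0
4 [0.0408, -0.0024, -0.0026] -0.0
5 [0.0315, -0.0019, -0.002] -0.0
total tool-axes shift [0. 0. 0.]
```

View pics/s10.png

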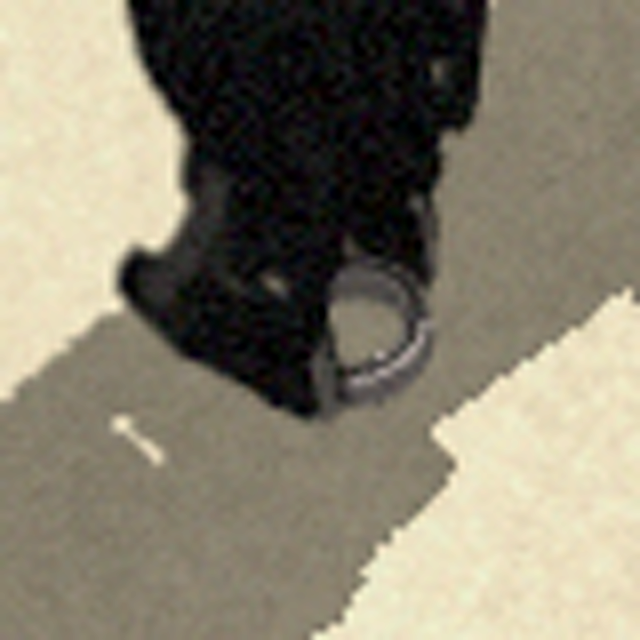

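Run:
```python
from h import *
for z in (.125,.129,.133): print(plane('scene',(211.9,180.6),z))
```

```text
[ 0.56624852 -0.12081972  0.125     ]
[ 0.56858932 -0.11912894  0.129     ]
[ 0.57093012 -0.11743816  0.133     ]
```

Emit:
{"method": "jog_arm", "body": {"series": [[0.03,0,-0.006,0],[0.041,-0.002,-0.002,0],[0.041,-0.002,-0.002,0],[0.041,-0.002,-0.002,0],[0.041,-0.002,0,0],[0.03,-0.002,0,0],[0.01,0,0,0],[0,0,0,0]]}}

```text
time: 9.98
eef_pos: [0.5653, 0.1169, 0.1119]
tcp_rot: [0.727, 0.686, -0.004, -0.011]
contact_force: [-0.8, -0.1, 0.2]
opening: 0.472
```

```bash
python3 plan.py .5695 .1115 .105 87.2
```

```text
t 9.98 pos [0.5653 0.1169 0.1119] head 86.71 tilt [-0.0206  0.0109] F [-0.8 -0.1  0.2] op 0.472 q1,q6 [0.02 0.07]
0 [-0.0052, 0.0047, 0.0068] -0.009
total tool-axes shift [0. 0. 0.]
```

Emit:
{"method": "jog_arm", "body": {"series": [[-0.005,0.004,0,-0.009],[0,0,0,0],[0,0,0,0],[0,0,0,0],[0,0,0,0],[0,0,0,0],[0,0,0,0],[0,0,0,0]]}}

```text
time: 10.65
eef_pos: [0.5681, 0.1034, 0.1074]
tcp_rot: [0.726, 0.687, -0.007, -0.013]
contact_force: [0.4, -1.0, -0.4]
opening: 0.471
```

```bash
python3 plan.py .5695 .1115 .105 87.2
python3 - <<'E'
from h import *
s=vision.read_camera('scene')[:,:,::-1];t=vision.read_camera('top')[:,:,::-1]
crop('',s,250,160,350,260,7,'pics/s11.png');crop('',t,140,120,240,220,6,'pics/t11.png')
E
```

```text
t 10.65 pos [0.5681 0.1034 0.1074] head 86.82 tilt [-0.0275  0.0087] F [ 0.4 -1.  -0.4] op 0.471 q1,q6 [0.   0.05]
0 [0.0082, 0.001, 0.0024] -0.007
total tool-axes shift [0. 0. 0.]
```

View pics/s11.png

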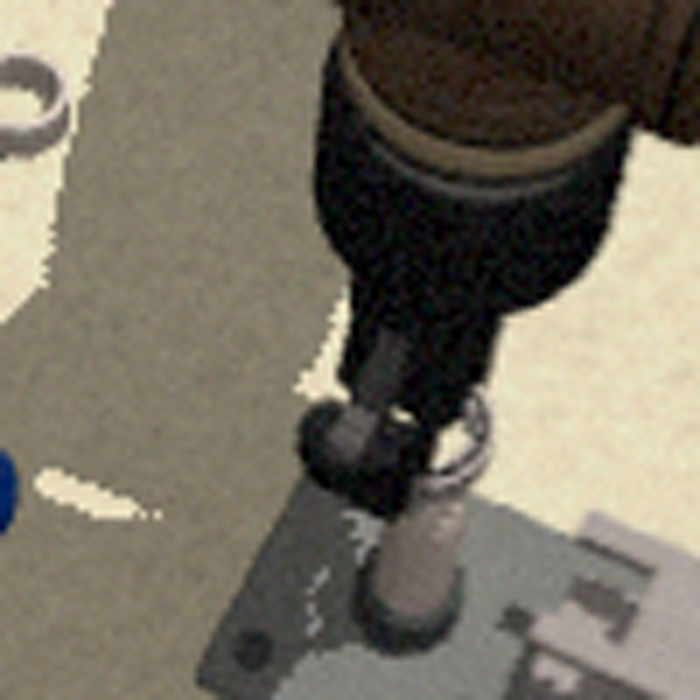

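View pics/t11.png

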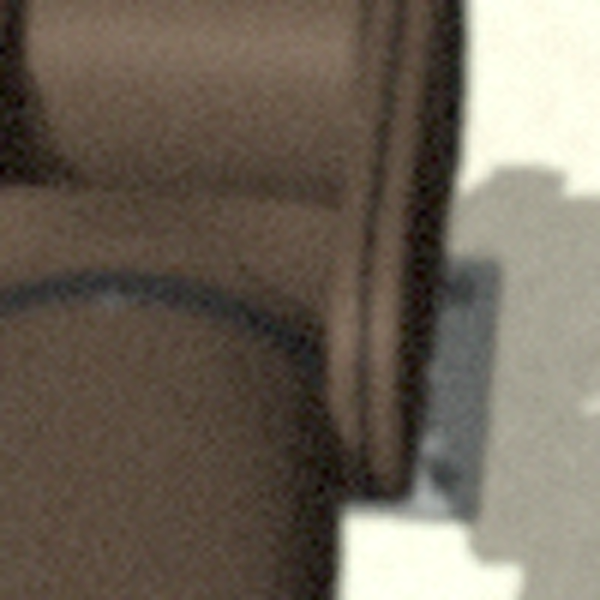

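Run:
```python
from h import *
for z in (.118,.1235,.128): print(plane('scene',(309.5,223),z), proj('scene',[.569,.1034,z]))
print(proj('scene',[.5685,.1115,.09]))
# earlier picture s10: right edge 432/8+165=219, ring v centre (255+405)/2/8+140
print(plane('scene',(219-10.9,181),.129))
```

```text
[0.57085028 0.10356317 0.118     ] [309.7566292  222.24267632]
[0.57400227 0.10414682 0.1235    ] [310.0552847  220.88467399]
[0.57658116 0.10462434 0.128     ] [310.30203536 219.76204847]
[312.01986996 230.18473956]
[ 0.57290536 -0.12593508  0.129     ]
```

Emit:
{"method": "jog_arm", "body": {"series": [[0.004,0,0,-0.004],[0.002,0.001,0,0],[0.001,0,0,0],[0,0,0,0],[0,0,0,0],[0,0,0,0],[0,0,0,0],[0,0,0,0]]}}

```text
time: 11.42
eef_pos: [0.5696, 0.1123, 0.1078]
tcp_rot: [0.724, 0.69, -0.007, -0.012]
contact_force: [0.6, 0.8, -1.0]
opening: 0.469
```

```bash
python3 plan.py .5695 .1115 .085 87.2
```

```text
t 11.42 pos [0.5696 0.1123 0.1078] head 87.19 tilt [-0.0267  0.0088] F [ 0.6  0.8 -1. ] op 0.469 q1,q6 [0.02 0.06]
0 [-0.0009, 0.0005, 0.0228] -0.0
total tool-axes shift [0. 0. 0.]
```

Emit:
{"method": "jog_arm", "body": {"series": [[-0.0008,0.0005,0.008,0],[0,0.0002,0.008,0],[0,0.0002,0.006,0],[0,0,0.003,0],[0,0,0.002,0],[0,0,0.002,0],[0,0,0,0],[0,0,0,0]]}}

```text
time: 12.08
eef_pos: [0.5687, 0.1113, 0.074]
tcp_rot: [0.724, 0.689, -0.008, -0.013]
contact_force: [0.8, -0.1, -0.8]
opening: 0.473
```

```bash
python3 plan.py .5695 .1115 .025 87.2
python3 - <<'E'
from h import *
s=vision.read_camera('scene')[:,:,::-1]
crop('',s,270,180,350,260,8,'pics/s12.png')
E
```

```text
t 12.08 pos [0.5687 0.1113 0.074 ] head 87.16 tilt [-0.0296  0.0087] F [ 0.8 -0.1 -0.8] op 0.473 q1,q6 [0.01 0.06]
0 [-0.0001, 0.0019, 0.041] -0.001
1 [-0.0, 0.0004, 0.008] -0.0
total tool-axes shift [0. 0. 0.]
```

View pics/s12.png

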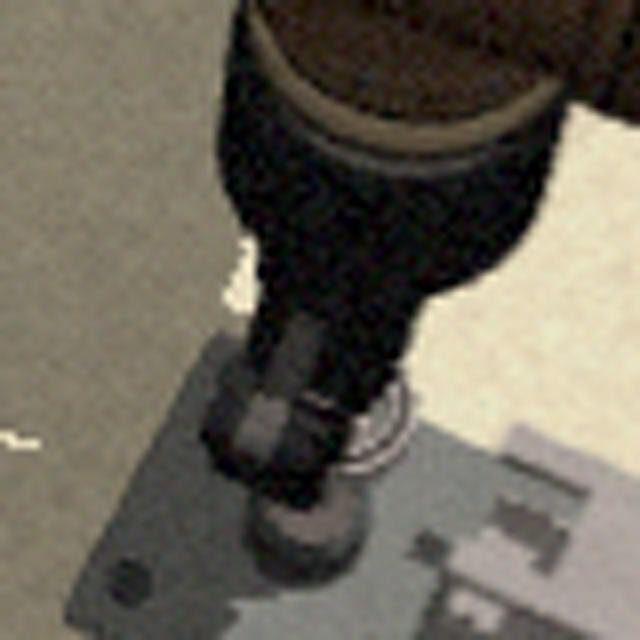

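Emit:
{"method": "jog_arm", "body": {"series": [[0,0.0005,0.004,0],[0,0.0003,0.004,0],[0,0.0003,0.004,0],[0,0.0001,0.004,0],[0,0.0001,0.003,0],[0,0.0001,0.002,0],[0,0,0,0],[0,0,0,0]]}}

```text
time: 12.8
eef_pos: [0.5694, 0.1113, 0.0514]
tcp_rot: [0.724, 0.689, -0.008, -0.013]
contact_force: [-1.1, -1.4, -0.7]
opening: 0.476
```

```bash
python3 plan.py .5695 .1115 .025 87.2
```

```text
t 12.80 pos [0.5694 0.1113 0.0514] head 87.17 tilt [-0.03    0.0083] F [-1.1 -1.4 -0.7] op 0.476 q1,q6 [0.01 0.06]
0 [0.0001, 0.0009, 0.0264] -0.001
total tool-axes shift [0. 0. 0.]
```

No contact force: the bore is over the post. Continuing down.

Emit:
{"method": "jog_arm", "body": {"series": [[0,0.0001,0.004,0],[0,0.0001,0.004,0],[0,0.0001,0.004,0],[0,0.0001,0.004,0],[0,0.0001,0.003,0],[0,0.0001,0.002,0],[0,0,0.001,0],[0,0,0,0]]}}

```text
time: 13.47
eef_pos: [0.5694, 0.1113, 0.027]
tcp_rot: [0.724, 0.689, -0.008, -0.013]
contact_force: [-0.2, 0.3, -0.1]
opening: 0.473
```

```bash
python3 plan.py .5695 .1115 .025 87.2
python3 - <<'E'
from h import *
s=vision.read_camera('scene')[:,:,::-1]
crop('',s,270,180,350,260,8,'pics/s13.png')
E
```

```text
t 13.47 pos [0.5694 0.1113 0.027 ] head 87.17 tilt [-0.0299  0.0082] F [-0.2  0.3 -0.1] op 0.473 q1,q6 [0.01 0.06]
0 [0.0002, 0.0002, 0.002] -0.0
total tool-axes shift [0. 0. 0.]
```

View pics/s13.png

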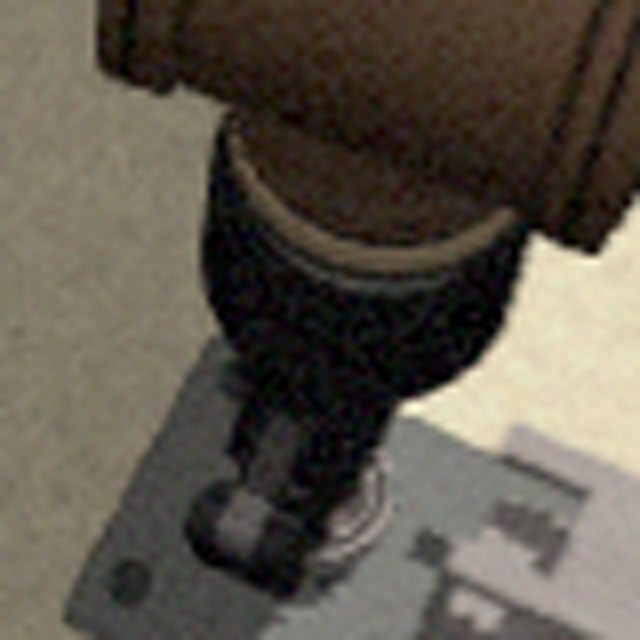

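Almost seated; push down until contact.

Emit:
{"method": "jog_arm", "body": {"series": [[0,0,0.0015,0],[0,0,0.0015,0],[0,0,0.0015,0],[0,0,0.0015,0],[0,0,0,0],[0,0,0,0],[0,0,0,0],[0,0,0,0]]}}

```text
time: 14.18
eef_pos: [0.5694, 0.1112, 0.0258]
tcp_rot: [0.724, 0.69, -0.009, -0.014]
contact_force: [-0.4, 0.0, 0.6]
opening: 0.473
```

```bash
python3 plan.py .5695 .1115 .025 87.2
```

```text
t 14.18 pos [0.5694 0.1112 0.0258] head 87.23 tilt [-0.0325  0.0071] F [-0.4  0.   0.6] op 0.473 q1,q6 [0.01 0.06]
0 [0.0003, 0.0001, 0.0008] 0.001
total tool-axes shift [0. 0. 0.]
```

Emit:
{"method": "jog_arm", "body": {"series": [[0,0,0,0],[0,0,0,0],[0,0,0,0],[0,0,0,0],[0,0,-0.005,0],[0,-0.0003,-0.01,0],[0,-0.0005,-0.015,0],[0,-0.0005,-0.015,0]], "grip": 0.056}}

```text
time: 14.85
eef_pos: [0.5682, 0.1112, 0.0701]
tcp_rot: [0.724, 0.689, -0.011, -0.015]
contact_force: [0.2, -0.8, 0.6]
opening: 0.655
```

```bash
python3 plan.py .4397 -.0866 .12 87.2
python3 - <<'E'
from h import *
s=vision.read_camera('scene')[:,:,::-1]
crop('',s,270,180,350,260,8,'pics/s14.png')
E
```

```text
t 14.85 pos [0.5682 0.1112 0.0701] head 87.19 tilt [-0.0366  0.0079] F [ 0.2 -0.8  0.6] op 0.655 q1,q6 [0.01 0.06]
0 [-0.0346, -0.0205, -0.008] -0.0
1 [-0.0346, -0.0205, -0.008] -0.0
2 [-0.0346, -0.0205, -0.008] -0.0
3 [-0.0346, -0.0205, -0.008] -0.0
4 [-0.0346, -0.0205, -0.008] -0.0
5 [-0.0305, -0.018, -0.007] -0.0
total tool-axes shift [0. 0. 0.]
```

View pics/s14.png

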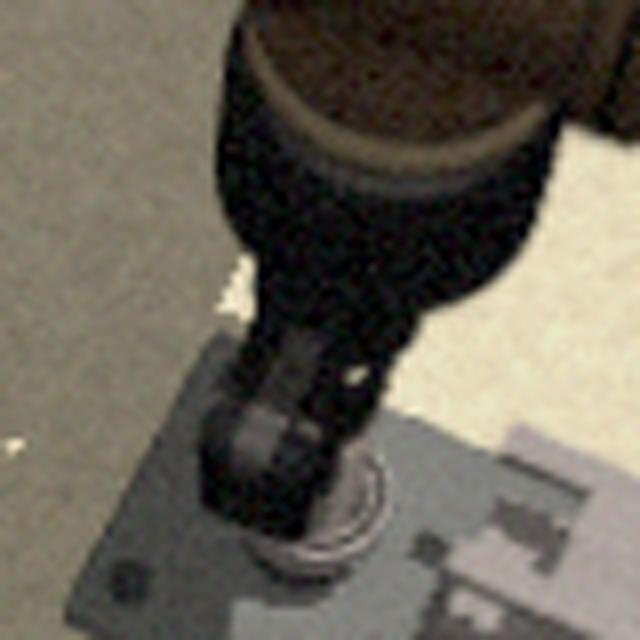

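Emit:
{"method": "jog_arm", "body": {"series": [[0,-0.001,-0.035,0],[-0.005,-0.005,-0.015,0],[-0.034,-0.021,-0.003,0],[-0.034,-0.021,0,0],[-0.034,-0.021,0,0],[-0.034,-0.021,0,0],[-0.03,-0.02,0,0],[-0.015,-0.008,0,0]]}}

```text
time: 15.57
eef_pos: [0.4478, -0.0729, 0.1392]
tcp_rot: [0.721, 0.693, -0.002, -0.005]
contact_force: [0.8, 0.6, -0.9]
opening: 0.662
```

```bash
python3 plan.py .4405 -.0866 .06 87.2
```

```text
t 15.57 pos [ 0.4478 -0.0729  0.1392] head 87.80 tilt [-0.0108  0.0045] F [ 0.8  0.6 -0.9] op 0.662 q1,q6 [-0.39 -0.35]
0 [-0.0073, -0.003, 0.0402] 0.01
1 [-0.0071, -0.0028, 0.039] -0.0
total tool-axes shift [0. 0. 0.]
```

Emit:
{"method": "jog_arm", "body": {"series": [[-0.004,-0.003,0.025,0.01],[0,0,0.025,0],[0,0,0.025,0],[0,0,0.01,0],[0,0,0,0],[0,0,0,0],[0,0,0,0],[0,0,0,0]], "grip": 0.052}}

```text
time: 16.23
eef_pos: [0.4462, -0.0835, 0.0591]
tcp_rot: [0.727, 0.686, 0.001, 0.003]
contact_force: [-0.6, -1.0, 0.6]
opening: 0.607
```

```bash
python3 plan.py .4405 -.0866 .02 87.2
python3 - <<'E'
from m import *
t=vision.read_camera('top')[:,:,::-1];s=vision.read_camera('scene')[:,:,::-1]
crop('',s,210,130,290,210,8,'pics/s15.png')
crop('',t,170,150,310,270,5,'pics/t15.png')
E
```

```text
t 16.23 pos [ 0.4462 -0.0835  0.0591] head 86.67 tilt [ 0.0054 -0.0032] F [-0.6 -1.   0.6] op 0.607 q1,q6 [-0.41 -0.35]
0 [-0.0033, -0.0057, 0.0391] -0.009
total tool-axes shift [-0.  0. -0.]
```

View pics/s15.png

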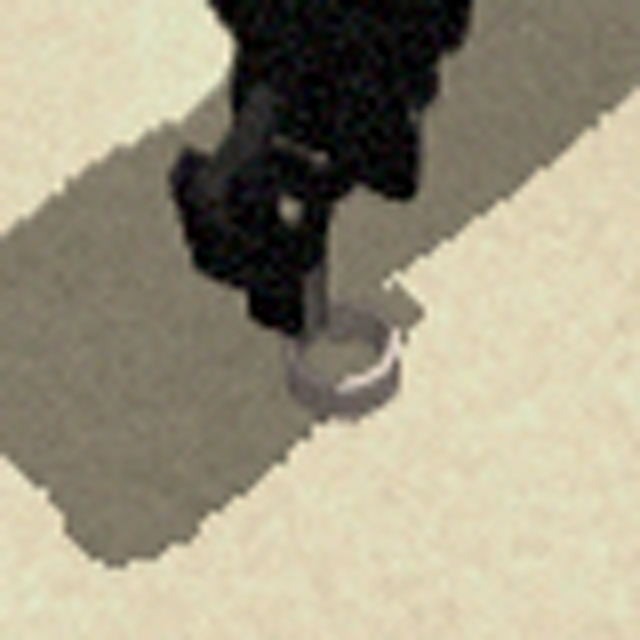

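View pics/t15.png

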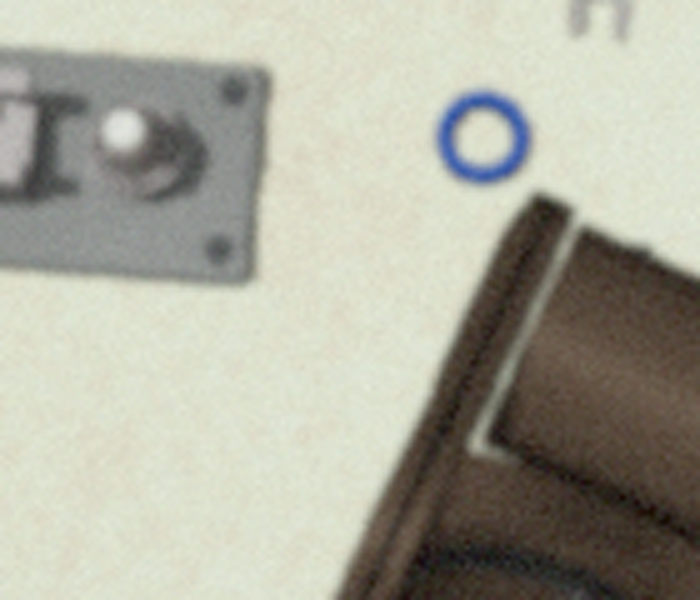

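Emit:
{"method": "jog_arm", "body": {"series": [[-0.002,-0.003,0.008,-0.009],[-0.001,-0.001,0.008,0],[0,0,0.008,0],[0,0,0.004,0],[0,0,0,0],[0,0,0,0],[0,0,0,0],[0,0,0,0]]}}

```text
time: 17.0
eef_pos: [0.4428, -0.0868, 0.0292]
tcp_rot: [0.724, 0.69, 0.001, 0.004]
contact_force: [0.1, 0.3, 1.0]
opening: 0.609
```

```bash
python3 plan.py .4405 -.0866 -.006 87.2
```

```text
t 17.00 pos [ 0.4428 -0.0868  0.0292] head 87.28 tilt [ 0.0078 -0.0042] F [0.1 0.3 1. ] op 0.609 q1,q6 [-0.42 -0.37]
0 [0.0002, -0.0026, 0.0352] 0.001
total tool-axes shift [ 0. -0.  0.]
```

Emit:
{"method": "jog_arm", "body": {"series": [[0,-0.002,0.008,0],[0,0,0.008,0],[0,0,0.008,0],[0,0,0.005,0],[0,0,0.003,0],[0,0,0,0],[0,0,0,0],[0,0,0,0]]}}

```text
time: 17.67
eef_pos: [0.4408, -0.0868, -0.0065]
tcp_rot: [0.724, 0.69, 0.001, 0.004]
contact_force: [0.4, -0.6, 0.1]
opening: 0.612
```

```bash
python3 plan.py .4405 -.0866 -.006 87.2;  python3 - <<'E'
from m import *
s=vision.read_camera('scene')[:,:,::-1]
crop('',s,210,130,290,210,8,'pics/s16.png')
E
```

```text
t 17.67 pos [ 0.4408 -0.0868 -0.0065] head 87.29 tilt [ 0.0074 -0.0041] F [ 0.4 -0.6  0.1] op 0.612 q1,q6 [-0.42 -0.37]
0 [0.0002, -0.0003, -0.0005] 0.002
total tool-axes shift [0. 0. 0.]
```

View pics/s16.png

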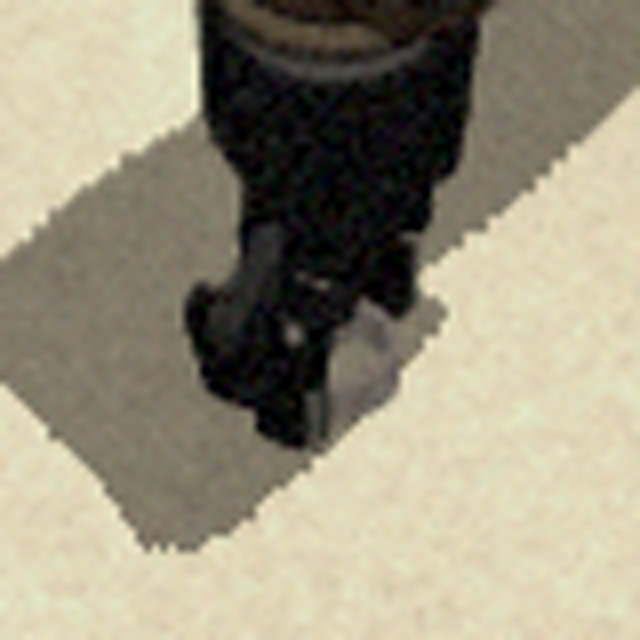

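Emit:
{"method": "jog_arm", "body": {"series": [[0,0,0,0],[0,0,0,0],[0,0,0,0],[0,0,0,0],[0,0,0,0],[0,0,0,0],[0,0,0,0],[0,0,0,0]], "grip": 0.025}}

```text
time: 18.38
eef_pos: [0.4421, -0.0873, -0.0048]
tcp_rot: [0.724, 0.69, 0.002, 0.006]
contact_force: [0.4, 0.2, -0.5]
opening: 0.399
```

```bash
python3 plan.py
```

```text
t 18.38 pos [ 0.4421 -0.0873 -0.0048] head 87.30 tilt [ 0.0104 -0.0055] F [ 0.4  0.2 -0.5] op 0.399 q1,q6 [-0.42 -0.37]
```

Emit:
{"method": "jog_arm", "body": {"series": [[0,0,-0.01,0],[0,0,-0.025,0],[0,0,-0.04,0],[0.01,0.005,-0.04,0],[0.034,0.021,-0.005,0],[0.034,0.021,0,0],[0.034,0.021,0,0],[0.03,0.02,0,0]]}}

```text
time: 19.05
eef_pos: [0.537, 0.052, 0.128]
tcp_rot: [0.728, 0.686, 0.004, 0.007]
contact_force: [0.5, -0.8, -0.5]
opening: 0.403
```

```bash
python3 plan.py .5695 .1112 .105 87.2
```

```text
t 19.05 pos [0.537 0.052 0.128] head 86.61 tilt [ 0.015  -0.0046] F [ 0.5 -0.8 -0.5] op 0.403 q1,q6 [-0.09 -0.03]
0 [0.0351, 0.0164, 0.0134] -0.01
1 [0.0259, 0.0124, 0.0099] -0.0
total tool-axes shift [0. 0. 0.]
```

Emit:
{"method": "jog_arm", "body": {"series": [[0.02,0.01,0,-0.01],[0.015,0.008,0,0],[0.008,0.004,0,0],[0.003,0.002,0,0],[0,0,0,0],[0,0,0,0],[0,0,0,0],[0,0,0,0]]}}

```text
time: 19.72
eef_pos: [0.5668, 0.1028, 0.1333]
tcp_rot: [0.722, 0.692, 0.006, 0.009]
contact_force: [-0.8, -0.2, -0.6]
opening: 0.401
```

```bash
python3 plan.py .5695 .1112 .105 87.2
```

```text
t 19.72 pos [0.5668 0.1028 0.1333] head 87.55 tilt [ 0.0203 -0.0045] F [-0.8 -0.2 -0.6] op 0.401 q1,q6 [0.01 0.05]
0 [0.0086, 0.0018, 0.0283] 0.006
total tool-axes shift [0. 0. 0.]
```

Emit:
{"method": "jog_arm", "body": {"series": [[0.005,0.001,0.008,0.006],[0.003,0,0.012,0],[0,0,0.008,0],[0,0,0.004,0],[0,0,0,0],[0,0,0,0],[0,0,0,0],[0,0,0,0]]}}

```text
time: 20.38
eef_pos: [0.5666, 0.1088, 0.0954]
tcp_rot: [0.726, 0.688, 0.004, 0.007]
contact_force: [-0.4, 0.1, -1.2]
opening: 0.402
```

```bash
python3 plan.py .5695 .1112 .042 87.2;  python3 - <<'E'
from m import *
s=vision.read_camera('scene')[:,:,::-1]
crop('',s,270,170,350,250,8,'pics/s17.png')
E
```

```text
t 20.38 pos [0.5666 0.1088 0.0954] head 86.96 tilt [ 0.0152 -0.0051] F [-0.4  0.1 -1.2] op 0.402 q1,q6 [0.02 0.07]
0 [0.0021, 0.0015, 0.0409] -0.004
1 [0.0006, 0.0004, 0.0125] -0.0
total tool-axes shift [0. 0. 0.]
```

View pics/s17.png

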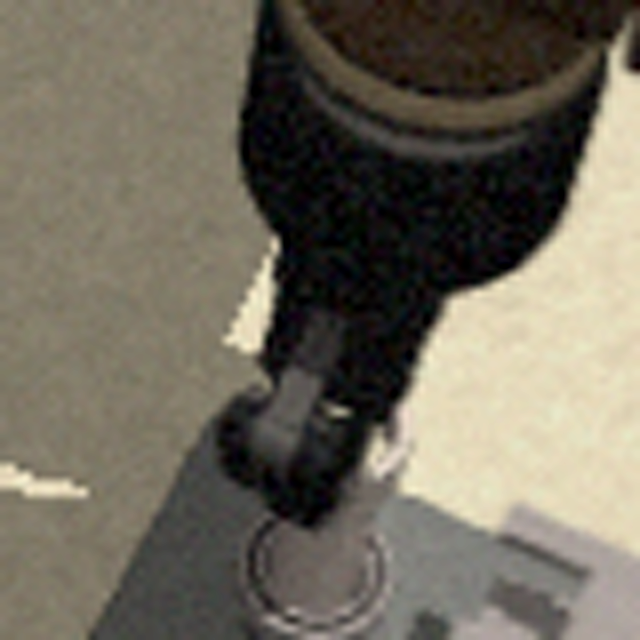

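Emit:
{"method": "jog_arm", "body": {"series": [[0.002,0.002,0.002,-0.004],[0,0,0.003,0],[0,0,0.003,0],[0,0,0.002,0],[0,0,0,0],[0,0,0,0],[0,0,0,0],[0,0,0,0]]}}

```text
time: 21.1
eef_pos: [0.5703, 0.111, 0.0859]
tcp_rot: [0.724, 0.69, 0.005, 0.008]
contact_force: [0.4, 0.5, -1.2]
opening: 0.401
```

```bash
python3 plan.py .5695 .1112 .042 87.2
```

```text
t 21.10 pos [0.5703 0.111  0.0859] head 87.22 tilt [ 0.0182 -0.005 ] F [ 0.4  0.5 -1.2] op 0.401 q1,q6 [0.02 0.07]
0 [0.0003, -0.0015, 0.041] 0.0
1 [0.0, -0.0001, 0.0029] -0.0
total tool-axes shift [0. 0. 0.]
```

Emit:
{"method": "jog_arm", "body": {"series": [[0,-0.0008,0.003,0],[0,-0.0003,0.004,0],[0,-0.0001,0.004,0],[0,-0.0001,0.004,0],[0,-0.0001,0.004,0],[0,0,0.002,0],[0,0,0,0],[0,0,0,0]]}}

```text
time: 21.77
eef_pos: [0.5688, 0.1109, 0.0621]
tcp_rot: [0.724, 0.69, 0.005, 0.008]
contact_force: [1.3, 0.1, -0.6]
opening: 0.405
```

```bash
python3 plan.py .5695 .1112 .042 87.2
```

```text
t 21.77 pos [0.5688 0.1109 0.0621] head 87.21 tilt [ 0.0173 -0.005 ] F [ 1.3  0.1 -0.6] op 0.405 q1,q6 [0.02 0.07]
0 [0.0005, 0.0004, 0.0201] 0.0
total tool-axes shift [0. 0. 0.]
```

Emit:
{"method": "jog_arm", "body": {"series": [[0.0002,0.0003,0.004,0],[0,0,0.004,0],[0,0,0.004,0],[0,0,0.003,0],[0,0,0.002,0],[0,0,0.002,0],[0,0,0.0015,0],[0,0,0,0]]}}

```text
time: 22.43
eef_pos: [0.5703, 0.111, 0.0418]
tcp_rot: [0.724, 0.69, 0.004, 0.008]
contact_force: [-0.7, 0.1, -1.4]
opening: 0.407
```

```bash
python3 plan.py .5695 .1112 .042 87.2
```

```text
t 22.43 pos [0.5703 0.111  0.0418] head 87.23 tilt [ 0.0171 -0.0052] F [-0.7  0.1 -1.4] op 0.407 q1,q6 [0.02 0.07]
0 [0.0002, -0.0008, -0.0002] 0.0
total tool-axes shift [0. 0. 0.]
```

Emit:
{"method": "jog_arm", "body": {"series": [[0,0,0.0015,0],[0,0,0.0015,0],[0,0,0,0],[0,0,0,0],[0,0,0,0],[0,0,0,0],[0,0,0,0],[0,0,0,0]]}}

```text
time: 23.1
eef_pos: [0.5703, 0.111, 0.0416]
tcp_rot: [0.724, 0.69, 0.003, 0.007]
contact_force: [-0.9, -0.7, 1.6]
opening: 0.409
```

```bash
python3 plan.py .5695 .1112 .042 87.2
```

```text
t 23.10 pos [0.5703 0.111  0.0416] head 87.25 tilt [ 0.0146 -0.0057] F [-0.9 -0.7  1.6] op 0.409 q1,q6 [0.02 0.07]
0 [0.0002, -0.0008, -0.0004] 0.001
total tool-axes shift [0. 0. 0.]
```

Firm stop at 0.0416 (expected 0.042). Release and go for the washer.

Emit:
{"method": "jog_arm", "body": {"series": [[0,0,0,0],[0,0,0,0],[0,0,0,0],[0,0,-0.005,0],[0,0.0002,-0.012,0],[0,0.0003,-0.02,0],[0,0.0003,-0.03,0],[-0.005,0,-0.02,0]], "grip": 0.056}}

```text
time: 23.77
eef_pos: [0.5657, 0.1067, 0.1268]
tcp_rot: [0.724, 0.69, -0.001, 0.003]
contact_force: [0.4, 0.6, 1.0]
opening: 0.655
```

```bash
python3 plan.py .4985 -.2198 .12 87.2
python3 - <<'E'
from m import *
s=vision.read_camera('scene')[:,:,::-1]
crop('',s,270,170,350,250,8,'pics/s18.png')
E
```

```text
t 23.77 pos [0.5657 0.1067 0.1268] head 87.27 tilt [ 0.0035 -0.0054] F [0.4 0.6 1. ] op 0.655 q1,q6 [0.01 0.06]
0 [-0.0405, -0.0063, 0.001] 0.001
1 [-0.0405, -0.0063, 0.001] -0.0
2 [-0.0405, -0.0063, 0.001] -0.0
3 [-0.0405, -0.0063, 0.001] -0.0
4 [-0.0405, -0.0063, 0.001] -0.0
5 [-0.0405, -0.0063, 0.001] -0.0
6 [-0.0405, -0.0063, 0.001] -0.0
7 [-0.0405, -0.0063, 0.001] -0.0
8 [-0.0054, -0.0008, 0.0001] -0.0
total tool-axes shift [0. 0. 0.]
```

View pics/s18.png

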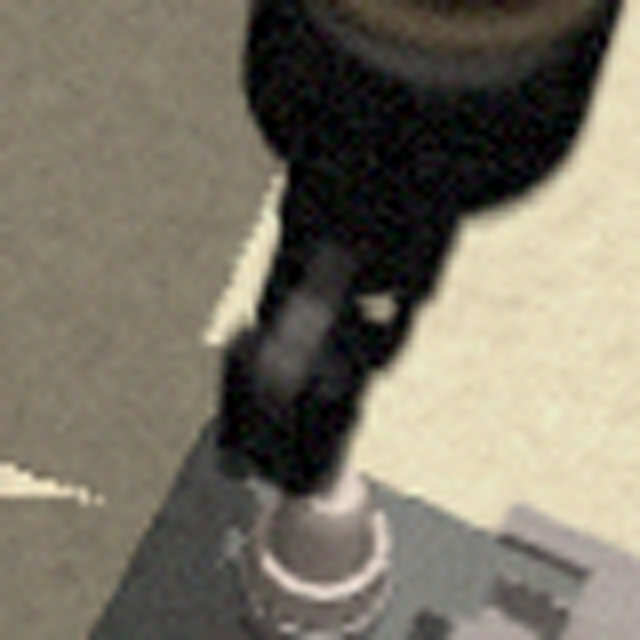

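Emit:
{"method": "jog_arm", "body": {"series": [[-0.03,-0.005,0,0],[-0.041,-0.006,0,0],[-0.041,-0.006,0,0],[-0.041,-0.006,0,0],[-0.041,-0.006,0,0],[-0.041,-0.006,0,0],[-0.035,-0.006,0,0],[-0.025,-0.004,0,0]]}}

```text
time: 24.48
eef_pos: [0.5148, -0.1917, 0.1456]
tcp_rot: [0.719, 0.694, 0.009, 0.016]
contact_force: [-0.2, -0.3, 0.3]
opening: 0.655
```

```bash
python3 plan.py .4985 -.2198 .05 87.2
```

```text
t 24.48 pos [ 0.5148 -0.1917  0.1456] head 87.95 tilt [ 0.035  -0.0102] F [-0.2 -0.3  0.3] op 0.655 q1,q6 [-0.55 -0.52]
0 [-0.0113, -0.0076, 0.0387] 0.013
1 [-0.0114, -0.0074, 0.0387] -0.0
2 [-0.0053, -0.0034, 0.0179] -0.0
total tool-axes shift [0. 0. 0.]
```

Emit:
{"method": "jog_arm", "body": {"series": [[-0.008,-0.009,0.015,0.013],[-0.003,-0.005,0.025,0],[0,-0.003,0.025,0],[0,0,0.015,0],[0,0,0,0],[0,0,0,0],[0,0,0,0],[0,0,0,0]]}}

```text
time: 25.15
eef_pos: [0.5027, -0.2149, 0.0728]
tcp_rot: [0.728, 0.685, 0.011, 0.025]
contact_force: [-0.2, 0.5, -0.1]
opening: 0.657
```

```bash
python3 plan.py .4985 -.2198 .02 87.2;python3 - <<'E'
from m import *
s=vision.read_camera('scene')[:,:,::-1]
crop('',s,150,120,230,200,8,'pics/s19.png')
E
```

```text
t 25.15 pos [ 0.5027 -0.2149  0.0728] head 86.50 tilt [ 0.0496 -0.022 ] F [-0.2  0.5 -0.1] op 0.657 q1,q6 [-0.59 -0.54]
0 [-0.0032, -0.0051, 0.0406] -0.012
1 [-0.0009, -0.0015, 0.0121] -0.0
total tool-axes shift [0. 0. 0.]
```

View pics/s19.png

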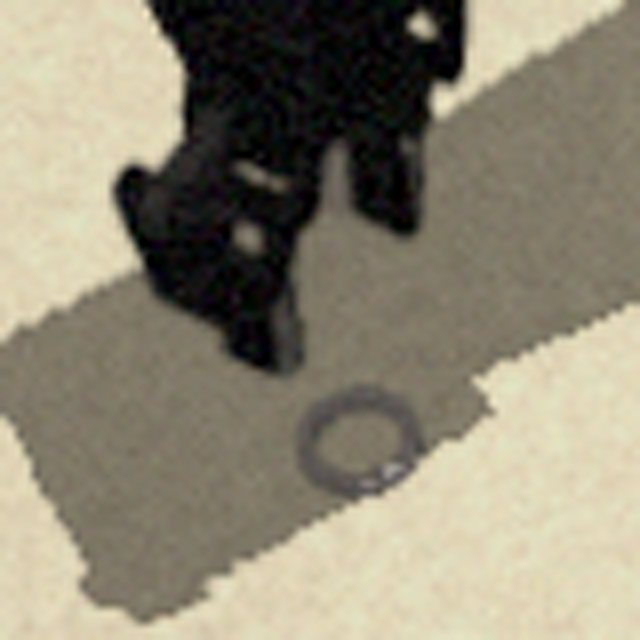

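Emit:
{"method": "jog_arm", "body": {"series": [[0.02,0,-0.035,-0.012],[0.04,0,-0.035,0],[0.04,0,-0.035,0],[0.02,0,-0.02,0],[0,0,0,0],[0,0,0,0],[-0.015,0,0,0],[-0.015,0,0,0]]}}

```text
time: 25.87
eef_pos: [0.505, -0.1329, 0.1945]
tcp_rot: [0.722, 0.691, 0.014, 0.03]
contact_force: [0.3, -0.3, -0.9]
opening: 0.656
```

```bash
python3 plan.py .4985 -.2198 .02 87.2
```

```text
t 25.87 pos [ 0.505  -0.1329  0.1945] head 87.48 tilt [ 0.0608 -0.0243] F [ 0.3 -0.3 -0.9] op 0.656 q1,q6 [-0.45 -0.41]
0 [-0.0175, -0.0028, 0.037] 0.005
1 [-0.0175, -0.0028, 0.037] -0.0
2 [-0.0175, -0.0028, 0.037] -0.0
3 [-0.0175, -0.0028, 0.037] -0.0
4 [-0.0133, -0.0021, 0.028] -0.0
total tool-axes shift [0. 0. 0.]
```

Emit:
{"method": "jog_arm", "body": {"series": [[0,0.04,0,0],[0,0.04,0,0],[0,0.04,0,0],[0,0,0,0],[0,0,0,0],[0,0,0,0],[0,0,0,0],[0,0,0,0]]}}

```text
time: 26.53
eef_pos: [0.621, -0.1463, 0.1866]
tcp_rot: [0.726, 0.688, 0.008, 0.021]
contact_force: [0.2, 0.1, -0.5]
opening: 0.654
```

```bash
python3 plan.py
```

```text
t 26.53 pos [ 0.621  -0.1463  0.1866] head 86.92 tilt [ 0.0401 -0.0202] F [ 0.2  0.1 -0.5] op 0.654 q1,q6 [-0.39 -0.33]
```

Emit:
{"method": "jog_arm", "body": {"series": [[0,0.04,0,0],[0,0.04,0,0],[0,0.04,0,0],[0,0,0,0],[0,0,0,0],[0,-0.01,0,0],[0,-0.015,0,0],[0,-0.015,0,0]]}}

```text
time: 27.2
eef_pos: [0.6922, -0.1492, 0.1818]
tcp_rot: [0.727, 0.687, 0.004, 0.014]
contact_force: [-0.3, -1.1, 0.1]
opening: 0.657
```

```bash
python3 plan.py
```

```text
t 27.20 pos [ 0.6922 -0.1492  0.1818] head 86.78 tilt [ 0.0247 -0.0152] F [-0.3 -1.1  0.1] op 0.657 q1,q6 [-0.35 -0.3 ]
```

Emit:
{"method": "jog_arm", "body": {"series": [[0,-0.02,0,0],[0,-0.02,0,0],[0,-0.02,0,0],[0,-0.02,0,0],[0,-0.02,0,0],[0,-0.02,0,0],[0,-0.015,0,0],[0,-0.01,0,0]]}}

```text
time: 27.87
eef_pos: [0.529, -0.139, 0.1841]
tcp_rot: [0.727, 0.686, 0.005, 0.018]
contact_force: [0.7, 1.1, -0.0]
opening: 0.656
```

```bash
python3 plan.py .4985 -.2198 .06 87.2
```

```text
t 27.87 pos [ 0.529  -0.139   0.1841] head 86.65 tilt [ 0.0325 -0.0199] F [ 0.7  1.1 -0. ] op 0.656 q1,q6 [-0.44 -0.38]
0 [-0.0217, -0.0081, 0.0338] -0.01
1 [-0.0217, -0.0083, 0.0338] -0.0
2 [-0.0217, -0.0083, 0.0338] -0.0
3 [-0.0149, -0.0057, 0.0233] -0.0
total tool-axes shift [0. 0. 0.]
```

Emit:
{"method": "jog_arm", "body": {"series": [[0,0.041,0,0],[0,0.041,0,0],[0,0.041,0,0],[0,0.041,0,0],[0,0,0,0],[0,0,0,0],[0,-0.01,0,-0.01],[0,-0.015,0,0]]}}

```text
time: 28.53
eef_pos: [0.6516, -0.1427, 0.1836]
tcp_rot: [0.725, 0.688, 0.002, 0.013]
contact_force: [0.6, -1.2, -0.2]
opening: 0.656
```

```bash
python3 plan.py
```

```text
t 28.53 pos [ 0.6516 -0.1427  0.1836] head 87.01 tilt [ 0.02   -0.0157] F [ 0.6 -1.2 -0.2] op 0.656 q1,q6 [-0.36 -0.31]
```

Emit:
{"method": "jog_arm", "body": {"series": [[-0.004,-0.018,0,0],[-0.006,-0.018,0,0],[-0.006,-0.018,0,0],[-0.006,-0.018,0,0],[-0.006,-0.018,0,0],[-0.006,-0.018,0,0],[-0.006,-0.018,0,0],[-0.006,-0.018,0,0]]}}

```text
time: 29.2
eef_pos: [0.4857, -0.1782, 0.1876]
tcp_rot: [0.725, 0.688, 0.003, 0.018]
contact_force: [-0.3, 0.0, 0.7]
opening: 0.655
```

```bash
python3 plan.py .4985 -.2198 .06 87.2
```

```text
t 29.20 pos [ 0.4857 -0.1782  0.1876] head 87.00 tilt [ 0.0288 -0.0212] F [-0.3  0.   0.7] op 0.655 q1,q6 [-0.55 -0.49]
0 [-0.0117, 0.0034, 0.0392] -0.003
1 [-0.0117, 0.0033, 0.0392] -0.0
2 [-0.0117, 0.0033, 0.0392] -0.0
3 [-0.0034, 0.001, 0.0113] -0.0
total tool-axes shift [0. 0. 0.]
```

Emit:
{"method": "jog_arm", "body": {"series": [[0,0.04,0,0],[0,0.04,0,0],[0,0.04,0,0],[0,0,0,0],[0,0,0,0],[0,0,0,0],[0,0,0,0],[0,0,0,0]]}}

```text
time: 29.87
eef_pos: [0.5828, -0.1785, 0.1878]
tcp_rot: [0.728, 0.685, 0.0, 0.012]
contact_force: [-0.1, -0.1, -0.0]
opening: 0.657
```

```bash
python3 plan.py .4985 -.2198 .06 87.2
```

```text
t 29.87 pos [ 0.5828 -0.1785  0.1878] head 86.50 tilt [ 0.0176 -0.0175] F [-0.1 -0.1 -0. ] op 0.657 q1,q6 [-0.46 -0.4 ]
0 [-0.0114, -0.0217, 0.0328] -0.012
1 [-0.0112, -0.0219, 0.0328] -0.0
2 [-0.0112, -0.0219, 0.0328] -0.0
3 [-0.0097, -0.019, 0.0285] -0.0
total tool-axes shift [0. 0. 0.]
```

Tilt down to (0.018, -0.018). Return with moderate rows while descending.

Emit:
{"method": "jog_arm", "body": {"series": [[-0.004,-0.006,0.008,-0.012],[-0.005,-0.009,0.012,0],[-0.005,-0.009,0.013,0],[-0.005,-0.009,0.013,0],[-0.005,-0.009,0.013,0],[-0.005,-0.009,0.013,0],[-0.004,-0.008,0.012,0],[-0.002,-0.006,0.01,0]]}}

```text
time: 30.53
eef_pos: [0.511, -0.2149, 0.0937]
tcp_rot: [0.722, 0.691, 0.002, 0.018]
contact_force: [-0.7, -0.0, -0.7]
opening: 0.652
```

```bash
python3 plan.py .4985 -.2198 .03 87.2
```

```text
t 30.53 pos [ 0.511  -0.2149  0.0937] head 87.45 tilt [ 0.0275 -0.0242] F [-0.7 -0.  -0.7] op 0.652 q1,q6 [-0.58 -0.53]
0 [-0.0025, -0.0089, 0.0399] 0.004
1 [-0.0015, -0.0052, 0.0235] -0.0
total tool-axes shift [0. 0. 0.]
```

Emit:
{"method": "jog_arm", "body": {"series": [[-0.001,-0.005,0.008,0.004],[0,-0.003,0.008,0],[0,-0.001,0.008,0],[0,0,0.008,0],[0,0,0.006,0],[0,0,0.003,0],[0,0,0,0],[0,0,0,0]]}}

```text
time: 31.2
eef_pos: [0.4998, -0.2159, 0.0466]
tcp_rot: [0.724, 0.69, 0.001, 0.017]
contact_force: [0.9, -0.3, 0.3]
opening: 0.657
```

```bash
python3 plan.py .4985 -.2198 .005 87.2
```

```text
t 31.20 pos [ 0.4998 -0.2159  0.0466] head 87.19 tilt [ 0.0254 -0.0228] F [ 0.9 -0.3  0.3] op 0.657 q1,q6 [-0.59 -0.54]
0 [-0.003, -0.0022, 0.0408] -0.0
1 [-0.0001, -0.0, 0.0008] -0.0
total tool-axes shift [0. 0. 0.]
```

Emit:
{"method": "jog_arm", "body": {"series": [[-0.002,-0.001,0.008,0],[-0.001,-0.001,0.01,0],[0,0,0.01,0],[0,0,0.008,0],[0,0,0.006,0],[0,0,0.004,0],[0,0,0,0],[0,0,0,0]]}}

```text
time: 31.87
eef_pos: [0.4998, -0.2205, -0.0041]
tcp_rot: [0.724, 0.69, 0.002, 0.018]
contact_force: [0.5, 0.0, -0.5]
opening: 0.654
```

```bash
python3 plan.py .4985 -.2198 -.008 87.2;python3 - <<'E'
from m import *
s=vision.read_camera('scene')[:,:,::-1]
crop('',s,150,120,230,200,8,'pics/s20.png')
E
```

```text
t 31.87 pos [ 0.4998 -0.2205 -0.0041] head 87.22 tilt [ 0.0263 -0.0233] F [ 0.5  0.  -0.5] op 0.654 q1,q6 [-0.6  -0.55]
0 [0.0007, -0.0014, 0.0039] 0.0
total tool-axes shift [0. 0. 0.]
```

View pics/s20.png

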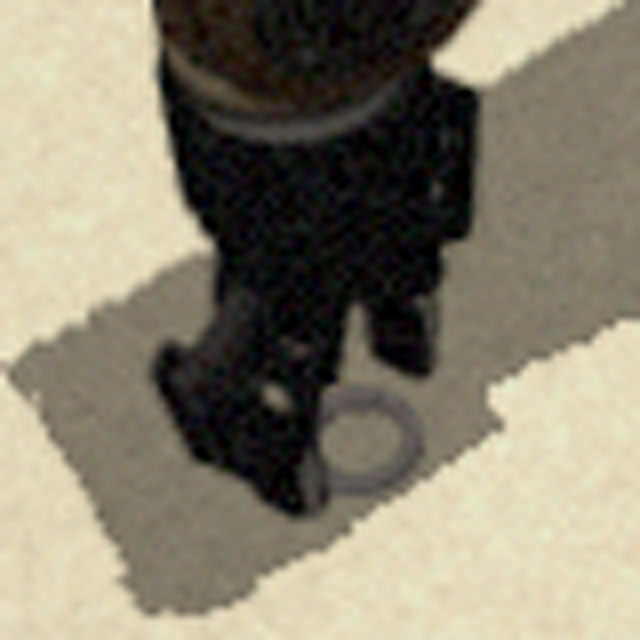

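Emit:
{"method": "jog_arm", "body": {"series": [[0,-0.001,0.001,0],[0,0,0.0015,0],[0,0,0.001,0],[0,0,0.001,0],[0,0,0.001,0],[0,0,0.001,0],[0,0,0,0],[0,0,0,0]], "grip": 0.049}}

```text
time: 32.58
eef_pos: [0.5002, -0.2214, -0.0091]
tcp_rot: [0.724, 0.69, 0.002, 0.02]
contact_force: [0.3, 0.2, -0.0]
opening: 0.572
```

```bash
python3 plan.py .4985 -.2198 -.008 87.2
```

```text
t 32.58 pos [ 0.5002 -0.2214 -0.0091] head 87.23 tilt [ 0.0297 -0.0256] F [ 0.3  0.2 -0. ] op 0.572 q1,q6 [-0.6  -0.55]
0 [0.0015, -0.0018, -0.0012] 0.001
total tool-axes shift [0. 0. 0.]
```

Emit:
{"method": "jog_arm", "body": {"series": [[0,0,0,0],[0,0,0,0],[0,0,0,0],[0,0,0,0],[0,0,0,0],[0,0,0,0],[0,0,0,0],[0,0,0,0]], "grip": 0.03}}

```text
time: 33.25
eef_pos: [0.5005, -0.2216, -0.0085]
tcp_rot: [0.724, 0.69, 0.002, 0.02]
contact_force: [-0.5, 0.3, 0.0]
opening: 0.427
```

```bash
python3 plan.py;python3 - <<'E'
from m import *
s=vision.read_camera('scene')[:,:,::-1]
crop('',s,150,120,230,200,8,'pics/s21.png')
E
```

```text
t 33.25 pos [ 0.5005 -0.2216 -0.0085] head 87.23 tilt [ 0.0303 -0.026 ] F [-0.5  0.3  0. ] op 0.427 q1,q6 [-0.6  -0.55]
```

View pics/s21.png

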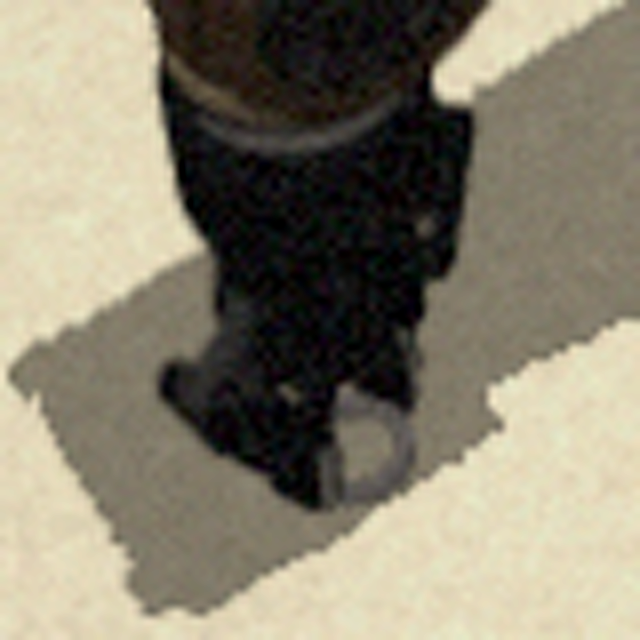

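Emit:
{"method": "jog_arm", "body": {"series": [[0,0,-0.006,0],[0,0,-0.012,0],[0,0,-0.025,0],[0,0,-0.035,0],[0,0,-0.035,0],[0,0,-0.01,0],[0,0,0,0],[0,0,0,0]]}}

```text
time: 33.97
eef_pos: [0.4954, -0.2174, 0.1225]
tcp_rot: [0.724, 0.69, 0.002, 0.019]
contact_force: [0.9, -0.1, -0.4]
opening: 0.434
```

```bash
python3 plan.py .5695 .11 .115 87.2;python3 - <<'E'
from m import *
s=vision.read_camera('scene')[:,:,::-1]
crop('',s,150,90,230,170,8,'pics/s22.png')
E
```

```text
t 33.97 pos [ 0.4954 -0.2174  0.1225] head 87.23 tilt [ 0.0288 -0.0249] F [ 0.9 -0.1 -0.4] op 0.434 q1,q6 [-0.6  -0.55]
0 [0.0404, 0.0071, 0.0002] 0.001
1 [0.0404, 0.0071, 0.0002] -0.0
2 [0.0404, 0.0071, 0.0002] -0.0
3 [0.0404, 0.0071, 0.0002] -0.0
4 [0.0404, 0.0071, 0.0002] -0.0
5 [0.0404, 0.0071, 0.0002] -0.0
6 [0.0404, 0.0071, 0.0002] -0.0
7 [0.0404, 0.0071, 0.0002] -0.0
8 [0.0076, 0.0013, 0.0] -0.0
total tool-axes shift [0. 0. 0.]
```

View pics/s22.png

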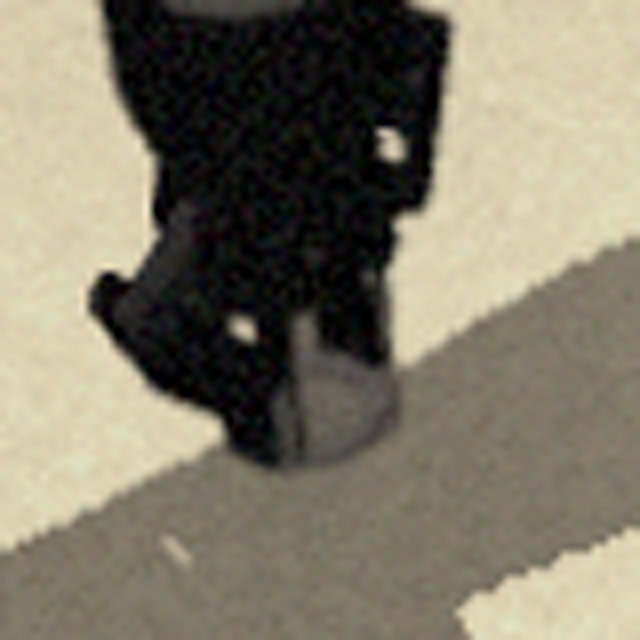

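Run:
```python
from m import *
s=vision.read_camera('scene')[:,:,::-1]
c=s[125:155,175:207].astype(float); c=np.clip((c-10)*3,0,255).astype(np.uint8)
cv2.imwrite('pics/s23.png',cv2.resize(c,None,fx=18,fy=18,interpolation=cv2.INTER_CUBIC))
```

```text
(no output)
```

View pics/s23.png

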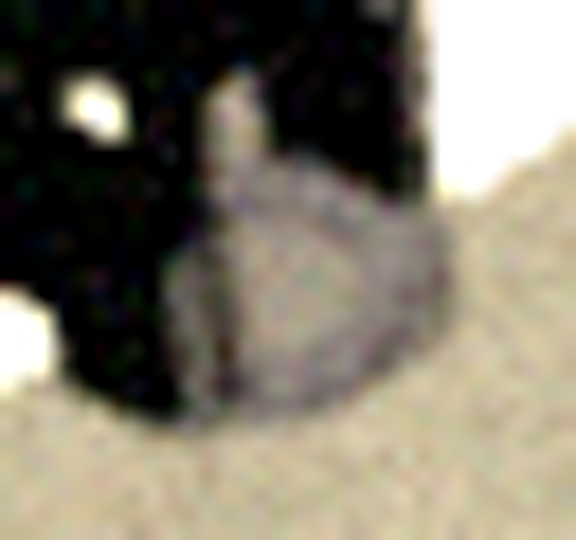

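Emit:
{"method": "jog_arm", "body": {"series": [[0.025,0.006,0,0],[0.04,0.008,0,0],[0.04,0.008,0,0],[0.04,0.008,0,0],[0.04,0.008,0,0],[0.04,0.008,0,0],[0.03,0.006,0,0],[0.018,0.004,0,0]]}}

```text
time: 34.73
eef_pos: [0.5571, 0.06, 0.0987]
tcp_rot: [0.728, 0.685, -0.007, 0.006]
contact_force: [0.3, -0.6, 0.2]
opening: 0.433
```

```bash
python3 plan.py .5695 .11 .115 87.2
```

```text
t 34.73 pos [0.5571 0.06   0.0987] head 86.55 tilt [-0.0015 -0.0176] F [ 0.3 -0.6  0.2] op 0.433 q1,q6 [-0.07  0.01]
0 [0.0382, 0.0071, -0.013] -0.011
1 [0.0121, 0.0024, -0.0041] -0.0
total tool-axes shift [0. 0. 0.]
```

Emit:
{"method": "jog_arm", "body": {"series": [[0.015,0.004,-0.012,-0.011],[0.015,0.004,-0.006,0],[0.008,0.002,-0.002,0],[0.003,0,0,0],[0,0,0,0],[0,0,0,0],[0,0,0,0],[0,0,0,0]]}}

```text
time: 35.4
eef_pos: [0.5604, 0.1059, 0.1024]
tcp_rot: [0.722, 0.692, -0.017, -0.004]
contact_force: [-0.8, -0.4, 0.1]
opening: 0.429
```

```bash
python3 plan.py .5695 .11 .09 87.2;python3 - <<'E'
from m import *
s=vision.read_camera('scene')[:,:,::-1]
crop('',s,270,170,350,250,8,'pics/s24.png')
E
```

```text
t 35.40 pos [0.5604 0.1059 0.1024] head 87.56 tilt [-0.0299 -0.0178] F [-0.8 -0.4  0.1] op 0.429 q1,q6 [0.02 0.07]
0 [0.0047, 0.0093, 0.012] 0.006
total tool-axes shift [0. 0. 0.]
```

View pics/s24.png

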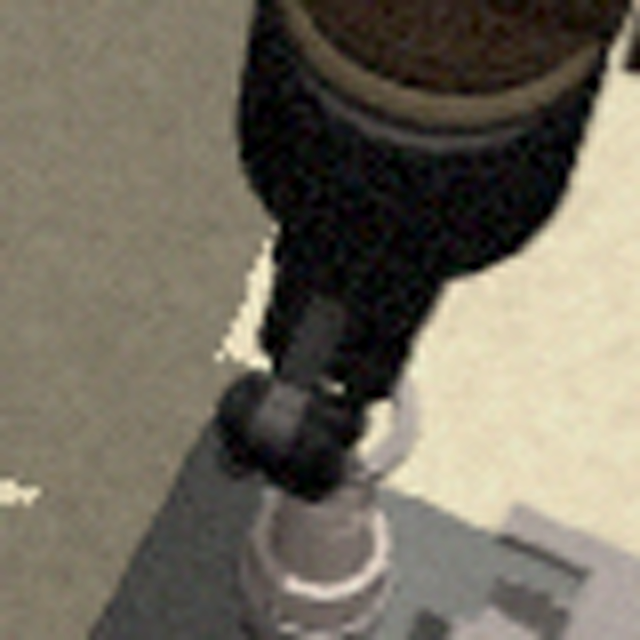

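Emit:
{"method": "jog_arm", "body": {"series": [[0.003,0.005,0.002,0.006],[0.001,0.002,0.002,0],[0,0.001,0.002,0],[0,0,0,0],[0,0,0,0],[0,0,0,0],[0,0,0,0],[0,0,0,0]]}}

```text
time: 36.12
eef_pos: [0.5696, 0.1078, 0.0956]
tcp_rot: [0.725, 0.688, -0.017, -0.004]
contact_force: [-0.3, -0.0, -1.1]
opening: 0.431
```

```bash
python3 plan.py .5695 .11 .09 87.2;python3 - <<'E'
from m import *
s=vision.read_camera('scene')[:,:,::-1]
crop('',s,270,170,350,250,8,'pics/s25.png')
E
```

```text
t 36.12 pos [0.5696 0.1078 0.0956] head 87.00 tilt [-0.0294 -0.0181] F [-0.3 -0.  -1.1] op 0.431 q1,q6 [0.02 0.08]
0 [0.0023, -0.0001, 0.0056] -0.003
total tool-axes shift [0. 0. 0.]
```

View pics/s25.png

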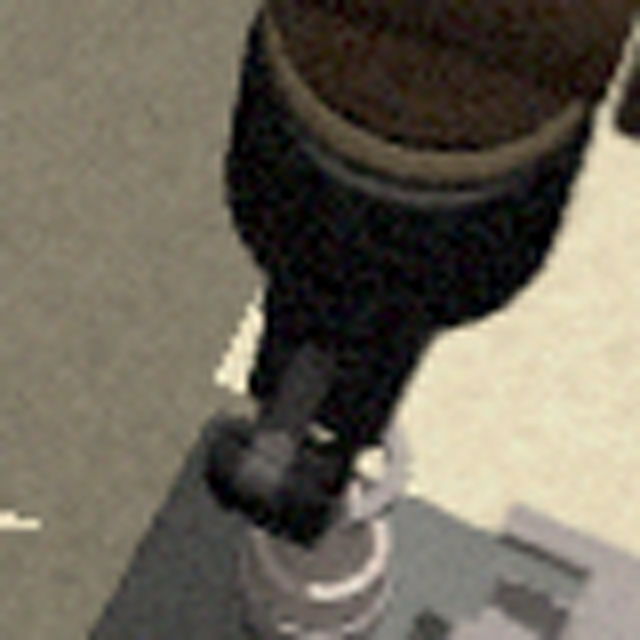

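Run:
```python
from h import *
print(plane('scene',(311,229.2),.107))
```

```text
[0.57668892 0.11036556 0.107     ]
```

Emit:
{"method": "jog_arm", "body": {"series": [[0.0015,0,0.003,0],[0,0.0001,0.004,0],[0,0.0001,0.004,0],[0,0.0001,0.003,0],[0,0.0001,0.002,0],[0,0,0,0],[0,0,0,0],[0,0,0,0]]}}

```text
time: 36.83
eef_pos: [0.569, 0.1093, 0.0773]
tcp_rot: [0.725, 0.688, -0.017, -0.004]
contact_force: [-0.1, -0.5, -0.7]
opening: 0.431
```

```bash
python3 plan.py .5695 .11 .0565 87.2;python3 - <<'E'
from m import *
s=vision.read_camera('scene')[:,:,::-1]
crop('',s,280,180,350,250,9,'pics/s26.png')
E
```

```text
t 36.83 pos [0.569  0.1093 0.0773] head 87.02 tilt [-0.0305 -0.018 ] F [-0.1 -0.5 -0.7] op 0.431 q1,q6 [0.02 0.09]
0 [0.0011, 0.0011, 0.0207] -0.003
total tool-axes shift [0. 0. 0.]
```

View pics/s26.png

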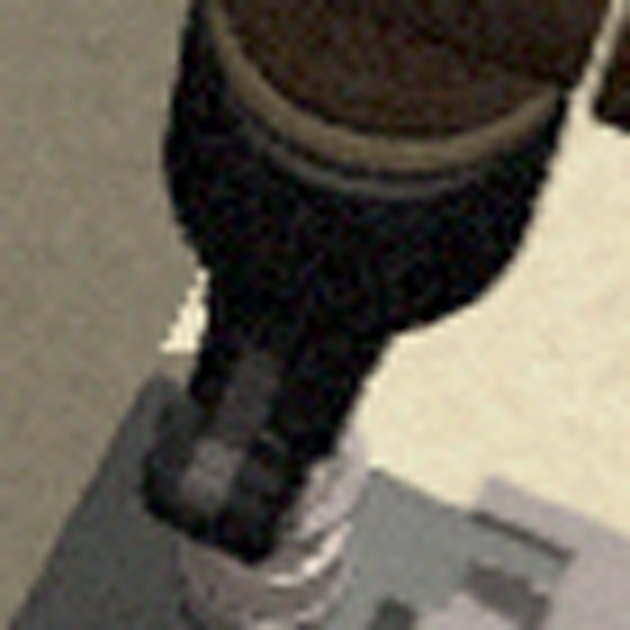

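Emit:
{"method": "jog_arm", "body": {"series": [[0,0.0003,0.003,0],[0,0.0002,0.003,0],[0,0.0001,0.003,0],[0,0.0001,0.003,0],[0,0.0001,0.002,0],[0,0,0.002,0],[0,0,0.001,0],[0,0,0,0]]}}

```text
time: 37.55
eef_pos: [0.5692, 0.109, 0.0588]
tcp_rot: [0.725, 0.688, -0.017, -0.004]
contact_force: [0.1, 1.6, 0.5]
opening: 0.432
```

```bash
python3 plan.py .5695 .11 .0565 87.2
```

```text
t 37.55 pos [0.5692 0.109  0.0588] head 87.02 tilt [-0.0307 -0.0178] F [0.1 1.6 0.5] op 0.432 q1,q6 [0.02 0.09]
0 [0.001, 0.0003, 0.0023] -0.003
total tool-axes shift [0. 0. 0.]
```

Emit:
{"method": "jog_arm", "body": {"series": [[0,0,0.001,0],[0,0,0.0015,0],[0,0,0.0015,0],[0,0,0,0],[0,0,0,0],[0,0,0,0],[0,0,0,0],[0,0,0,0]]}}

```text
time: 38.22
eef_pos: [0.5694, 0.1091, 0.0576]
tcp_rot: [0.725, 0.688, -0.018, -0.004]
contact_force: [-1.1, 0.5, 0.6]
opening: 0.431
```

```bash
python3 plan.py .5695 .11 .0565 87.2
```

```text
t 38.22 pos [0.5694 0.1091 0.0576] head 87.03 tilt [-0.0318 -0.0179] F [-1.1  0.5  0.6] op 0.431 q1,q6 [0.02 0.09]
0 [0.0009, 0.0001, 0.0011] -0.003
total tool-axes shift [0. 0. 0.]
```

Emit:
{"method": "jog_arm", "body": {"series": [[0,0,0,0],[0,0,0,0],[0,0,0,0],[0,0,0,0],[0,-0.0001,-0.004,0],[0,-0.0001,-0.006,0],[0,0,-0.002,0],[0,0,0,0]], "grip": 0.056}}

```text
time: 38.88
eef_pos: [0.5706, 0.1091, 0.0707]
tcp_rot: [0.725, 0.688, -0.017, -0.004]
contact_force: [-1.8, 0.5, 0.0]
opening: 0.657
```

```bash
python3 plan.py .5695 .111 .0565 87.2;python3 - <<'E'
from m import *
s=vision.read_camera('scene')[:,:,::-1]
crop('',s,280,200,340,260,10,'pics/s27.png')
E
```

```text
t 38.88 pos [0.5706 0.1091 0.0707] head 87.02 tilt [-0.0293 -0.0181] F [-1.8  0.5  0. ] op 0.657 q1,q6 [0.02 0.09]
0 [0.0021, -0.0008, 0.0142] -0.003
total tool-axes shift [0. 0. 0.]
```

View pics/s27.png

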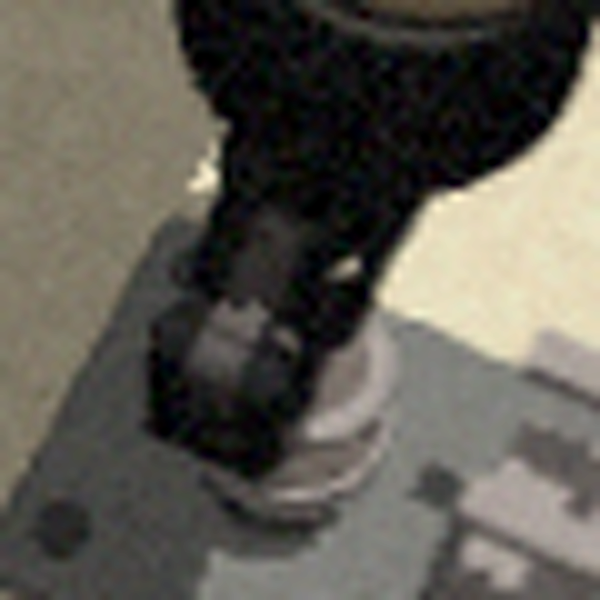

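Emit:
{"method": "jog_arm", "body": {"series": [[0.001,-0.0005,0,0],[0,0,0,0],[0,0,0,0],[0,0,0.002,0],[0,0,0.002,0],[0,0,0.002,0],[0,0,0.0015,0],[0,0,0,0]], "grip": 0.032}}

```text
time: 39.6
eef_pos: [0.5695, 0.1101, 0.062]
tcp_rot: [0.725, 0.688, -0.017, -0.004]
contact_force: [-0.2, -0.1, -1.0]
opening: 0.375
```

```bash
python3 plan.py
```

```text
t 39.60 pos [0.5695 0.1101 0.062 ] head 87.03 tilt [-0.0298 -0.0182] F [-0.2 -0.1 -1. ] op 0.375 q1,q6 [0.02 0.09]
```

Emit:
{"method": "jog_arm", "body": {"series": [[0,0,0.0015,0],[0,0,0.0015,0],[0,0,0.0015,0],[0,0,0.0015,0],[0,0,0,0],[0,0,0,0],[0,0,0,0],[0,0,0,0]]}}

```text
time: 40.27
eef_pos: [0.5706, 0.1102, 0.0611]
tcp_rot: [0.725, 0.688, -0.017, -0.004]
contact_force: [0.1, 0.9, 0.2]
opening: 0.376
```

```bash
python3 plan.py
```

```text
t 40.27 pos [0.5706 0.1102 0.0611] head 87.04 tilt [-0.0299 -0.0185] F [0.1 0.9 0.2] op 0.376 q1,q6 [0.02 0.09]
```

Emit:
{"method": "jog_arm", "body": {"series": [[0,0,0,0],[0,0,-0.006,0],[0,0,-0.015,0],[0,0,-0.025,0],[0.015,0,-0.012,0],[0.025,0,0,0],[0.025,0,0,0],[0.02,0,0,0]], "grip": 0.046}}

```text
time: 40.93
eef_pos: [0.5767, 0.195, 0.12]
tcp_rot: [0.728, 0.686, -0.018, -0.005]
contact_force: [0.5, 1.0, 0.9]
opening: 0.537
```

```bash
python3 plan.py .5759 .2415 .11 87.2
```

```text
t 40.93 pos [0.5767 0.195  0.12  ] head 86.63 tilt [-0.033  -0.0186] F [0.5 1.  0.9] op 0.537 q1,q6 [0.17 0.23]
0 [0.0401, -0.0028, 0.0079] -0.01
1 [0.0065, -0.0004, 0.0013] -0.0
total tool-axes shift [0. 0. 0.]
```

Emit:
{"method": "jog_arm", "body": {"series": [[0.015,-0.001,0,-0.01],[0.012,0,0,0],[0.006,0,0,0],[0,0,0,0],[0,0,0,0],[0,0,0,0],[0,0,0,0],[0,0,0,0]]}}

```text
time: 41.6
eef_pos: [0.5777, 0.2313, 0.1204]
tcp_rot: [0.723, 0.69, -0.018, -0.004]
contact_force: [0.3, -0.8, 0.7]
opening: 0.541
```

```bash
python3 plan.py .5759 .2415 .08 87.2;python3 - <<'E'
from m import *
s=vision.read_camera('scene')[:,:,::-1];t=vision.read_camera('top')[:,:,::-1]
crop('',s,280,180,400,290,6,'pics/s28.png');crop('',t,150,140,240,220,7,'pics/t28.png')
E
```

```text
t 41.60 pos [0.5777 0.2313 0.1204] head 87.32 tilt [-0.0322 -0.0189] F [ 0.3 -0.8  0.7] op 0.541 q1,q6 [0.22 0.28]
0 [0.0108, -0.001, 0.0396] 0.002
1 [0.0002, -0.0, 0.0007] -0.0
total tool-axes shift [0. 0. 0.]
```

View pics/s28.png

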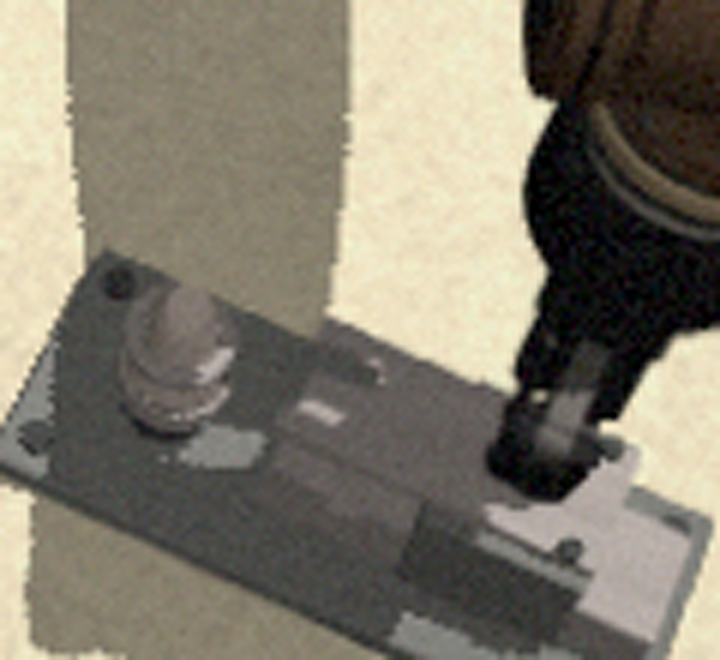

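View pics/t28.png

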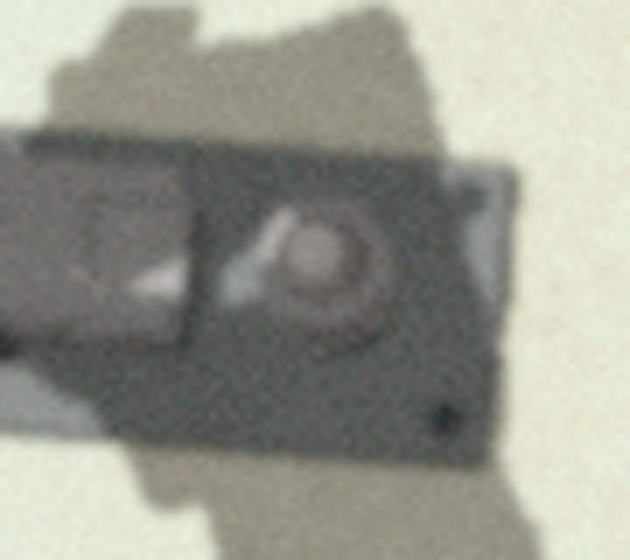

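Emit:
{"method": "jog_arm", "body": {"series": [[0.006,-0.001,0.004,0.002],[0.003,0,0.006,0],[0.001,0,0.006,0],[0,0,0.006,0],[0,0,0.006,0],[0,0,0.004,0],[0,0,0,0],[0,0,0,0]]}}

```text
time: 42.37
eef_pos: [0.575, 0.2409, 0.0831]
tcp_rot: [0.725, 0.689, -0.019, -0.005]
contact_force: [1.1, -0.2, 1.2]
opening: 0.539
```

```bash
python3 plan.py .5759 .2415 .08 87.2;python3 - <<'E'
from m import *
s=vision.read_camera('scene')[:,:,::-1]
crop('',s,340,210,400,280,9,'pics/s29.png')
E
```

```text
t 42.37 pos [0.575  0.2409 0.0831] head 87.14 tilt [-0.035  -0.0195] F [ 1.1 -0.2  1.2] op 0.539 q1,q6 [0.24 0.3 ]
0 [0.0007, 0.0009, 0.0031] -0.001
total tool-axes shift [0. 0. 0.]
```

View pics/s29.png

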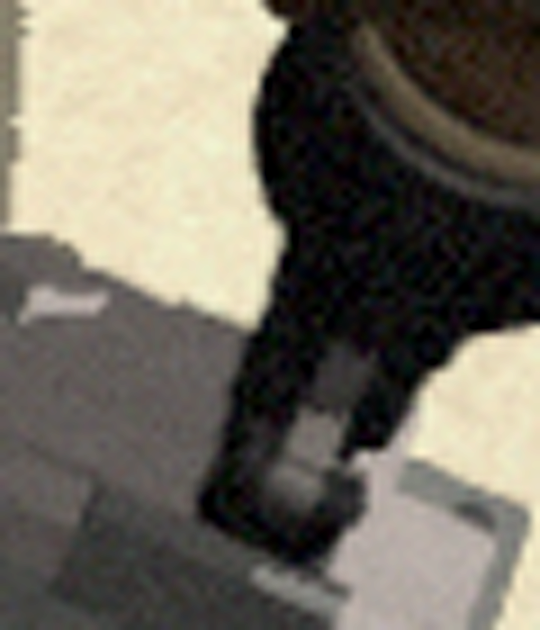

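Close on the knob.

Emit:
{"method": "jog_arm", "body": {"series": [[0,0,0.001,0],[0,0,0,0],[0,0,0,0],[0,0,0,0],[0,0,0,0],[0,0,0,0],[0,0,0,0],[0,0,0,0]], "grip": 0.016, "grip_force": 70}}

```text
time: 43.08
eef_pos: [0.5738, 0.2409, 0.0828]
tcp_rot: [0.725, 0.689, -0.02, -0.006]
contact_force: [-0.5, -0.3, -0.4]
opening: 0.27
```

```bash
python3 plan.py
```

```text
t 43.08 pos [0.5738 0.2409 0.0828] head 87.12 tilt [-0.0374 -0.0196] F [-0.5 -0.3 -0.4] op 0.270 q1,q6 [0.24 0.3 ]
```

Emit:
{"method": "jog_arm", "body": {"series": [[0,0,-0.003,0],[0,0,-0.003,0],[0,0,-0.003,0],[0,0,-0.002,0],[0,0,-0.001,0],[0,0,0,0],[0,0,0,0],[0,0,0,0]]}}

```text
time: 43.75
eef_pos: [0.5737, 0.2408, 0.0915]
tcp_rot: [0.725, 0.689, -0.02, -0.006]
contact_force: [1.0, -1.3, -5.4]
opening: 0.277
```

```bash
python3 plan.py
```

```text
t 43.75 pos [0.5737 0.2408 0.0915] head 87.11 tilt [-0.0376 -0.0195] F [ 1.  -1.3 -5.4] op 0.277 q1,q6 [0.24 0.3 ]
```

Emit:
{"method": "jog_arm", "body": {"series": [[0,0,-0.003,0],[0,0,-0.001,0],[-0.003,0,0,0],[-0.005,0,0,0],[-0.006,0,0,0],[-0.006,0,0,0],[-0.006,0,0,0],[-0.006,0,0,0]]}}

```text
time: 44.42
eef_pos: [0.5722, 0.2081, 0.0957]
tcp_rot: [0.725, 0.689, -0.019, -0.007]
contact_force: [2.0, 1.9, -6.3]
opening: 0.276
```

```bash
python3 plan.py
```

```text
t 44.42 pos [0.5722 0.2081 0.0957] head 87.13 tilt [-0.0363 -0.0163] F [ 2.   1.9 -6.3] op 0.276 q1,q6 [0.19 0.24]
```

Emit:
{"method": "jog_arm", "body": {"series": [[-0.004,0,0.001,0],[-0.004,0,0.0005,0],[-0.003,0,0,0],[-0.003,0,0,0],[-0.002,0,0,0],[0,0,0,0],[0,0,0,0],[0,0,0,0]]}}

```text
time: 45.08
eef_pos: [0.5712, 0.1878, 0.0946]
tcp_rot: [0.725, 0.688, -0.019, -0.006]
contact_force: [1.9, 1.1, -6.8]
opening: 0.274
```

```bash
python3 plan.py .5710 .1859 .093 87.2
```

```text
t 45.08 pos [0.5712 0.1878 0.0946] head 87.04 tilt [-0.0367 -0.0172] F [ 1.9  1.1 -6.8] op 0.274 q1,q6 [0.15 0.21]
0 [-0.0019, -0.0, 0.0016] -0.003
total tool-axes shift [0. 0. 0.]
```

Emit:
{"method": "jog_arm", "body": {"series": [[-0.001,0,0,0],[-0.001,0,0,0],[0,0,0,0],[0,0,0.002,0],[0,0,0.002,0],[0,0,0.001,0],[0,0,0,0],[0,0,0,0]]}}

```text
time: 45.75
eef_pos: [0.5712, 0.1861, 0.0898]
tcp_rot: [0.725, 0.689, -0.019, -0.006]
contact_force: [1.2, 1.0, -5.3]
opening: 0.272
```

```bash
python3 plan.py .5710 .1859 .083 87.2
```

```text
t 45.75 pos [0.5712 0.1861 0.0898] head 87.09 tilt [-0.0362 -0.0176] F [ 1.2  1.  -5.3] op 0.272 q1,q6 [0.15 0.21]
0 [-0.0001, 0.0001, 0.0068] -0.002
total tool-axes shift [0. 0. 0.]
```

Emit:
{"method": "jog_arm", "body": {"series": [[0,0,0.002,0],[0,0,0.002,0],[0,0,0.0015,0],[0,0,0.001,0],[0,0,0,0],[0,0,0,0],[0,0,0,0],[0,0,0,0]]}}

```text
time: 46.42
eef_pos: [0.5712, 0.1861, 0.0841]
tcp_rot: [0.725, 0.689, -0.019, -0.006]
contact_force: [-0.2, 1.2, -3.8]
opening: 0.275
```

```bash
python3 plan.py .5710 .1859 .083 87.2
```

```text
t 46.42 pos [0.5712 0.1861 0.0841] head 87.10 tilt [-0.0362 -0.0177] F [-0.2  1.2 -3.8] op 0.275 q1,q6 [0.15 0.21]
0 [-0.0002, -0.0001, 0.0011] -0.002
total tool-axes shift [0. 0. 0.]
```

Emit:
{"method": "jog_arm", "body": {"series": [[0,0,0.001,0],[0,0,0.001,0],[0,0,0,0],[0,0,0,0],[0,0,0,0],[0,0,0,0],[0,0,0,0],[0,0,0,0]]}}

```text
time: 47.08
eef_pos: [0.5712, 0.1861, 0.0827]
tcp_rot: [0.725, 0.689, -0.019, -0.006]
contact_force: [-0.8, 0.5, -2.5]
opening: 0.28
```

```bash
python3 plan.py
```

```text
t 47.08 pos [0.5712 0.1861 0.0827] head 87.10 tilt [-0.0361 -0.0177] F [-0.8  0.5 -2.5] op 0.280 q1,q6 [0.15 0.21]
```

Emit:
{"method": "jog_arm", "body": {"series": [[0,0,0,0],[0,0,0,0],[0,0,0,0],[0,0,0,0],[0,0,0,0],[0,0,-0.01,0],[0,0,-0.02,0],[0,0,-0.03,0]], "grip": 0.048}}

```text
time: 47.75
eef_pos: [0.5697, 0.1857, 0.1408]
tcp_rot: [0.725, 0.689, -0.025, -0.009]
contact_force: [-0.3, 0.3, 0.9]
opening: 0.563
```

```bash
python3 plan.py
```

```text
t 47.75 pos [0.5697 0.1857 0.1408] head 87.11 tilt [-0.0497 -0.0214] F [-0.3  0.3  0.9] op 0.563 q1,q6 [0.15 0.21]
```

Emit:
{"method": "jog_arm", "body": {"series": [[0,0,-0.03,0],[0,0,-0.03,0],[0,-0.03,-0.02,0],[0,-0.035,0,0],[0,-0.035,0,0],[0,-0.02,0,0],[0,0,0,0],[0,0,0,0]]}}

```text
time: 48.42
eef_pos: [0.4556, 0.1942, 0.2469]
tcp_rot: [0.725, 0.688, -0.015, -0.003]
contact_force: [0.1, 0.0, 0.7]
opening: 0.567
```

```bash
python3 plan.py
python3 - <<'E'
from m import *
s=vision.read_camera('scene')[:,:,::-1];t=vision.read_camera('top')[:,:,::-1]
cv2.imwrite('pics/s30f.png',s);cv2.imwrite('pics/t30f.png',t)
crop('',s,270,210,410,310,5,'pics/s30.png');crop('',t,100,145,230,215,6,'pics/t30.png')
E
```

```text
t 48.42 pos [0.4556 0.1942 0.2469] head 87.01 tilt [-0.0254 -0.0172] F [0.1 0.  0.7] op 0.567 q1,q6 [0.2  0.26]
```

View pics/s30.png

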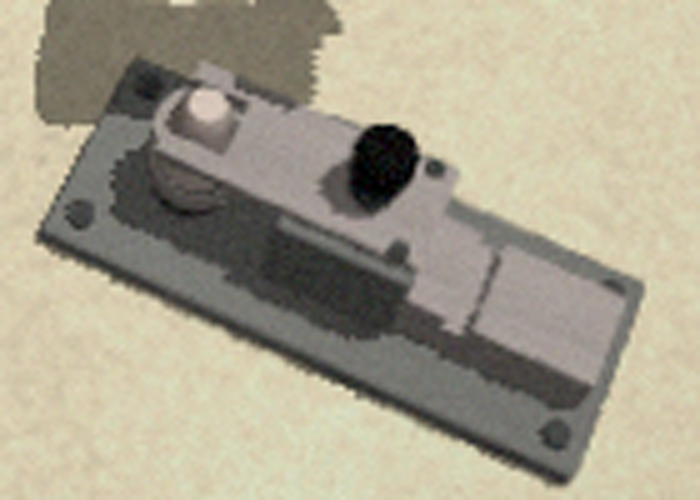

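View pics/t30.png

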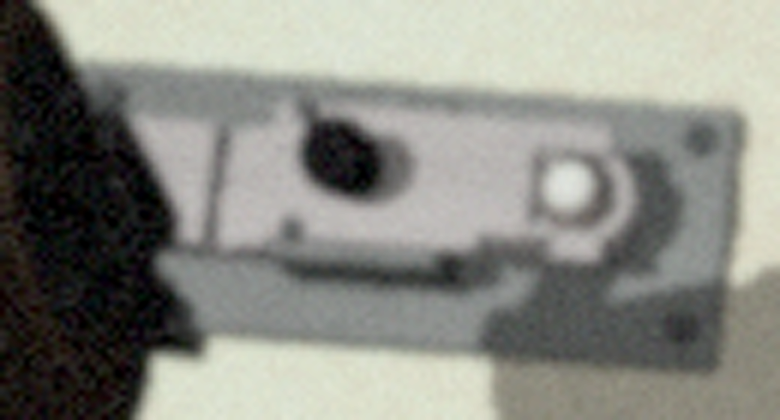

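Run:
```python
from m import *
def dark(g,c,r,thr):
    w=g[c[1]-r:c[1]+r,c[0]-r:c[0]+r]; m=(w<thr).astype(np.uint8); M=cv2.moments(m,True); return (M['m10']/M['m00']+c[0]-r,M['m01']/M['m00']+c[1]-r),m.sum()
for f,cs,ct in(('0',(372,254),(130,169)),('30f',(347,244),(157,171))):
    s=cv2.cvtColor(cv2.imread(f'pics/s{f}.png' if f!='0' else 'pics/scene0.png'),6);t=cv2.cvtColor(cv2.imread(f'pics/t{f}.png' if f!='0' else 'pics/top0.png'),6)
    a,_=dark(s,cs,10,25);b,_=dark(t,ct,10,35);print(f,a,b,tri(a,b))
print(monitor.get_state()['time'])
```

```text
0 (371.39306358381504, 254.2485549132948) (129.8211382113821, 168.8617886178862) (array([0.57600149, 0.24074834, 0.10274716]), np.float64(0.0027877931176614914))
30f (345.85276073619633, 242.47852760736197) (156.71296296296296, 171.05555555555554) (array([0.57295115, 0.18575513, 0.10334146]), np.float64(0.002590679069256459))
48.5167
```

View pics/s30f.png

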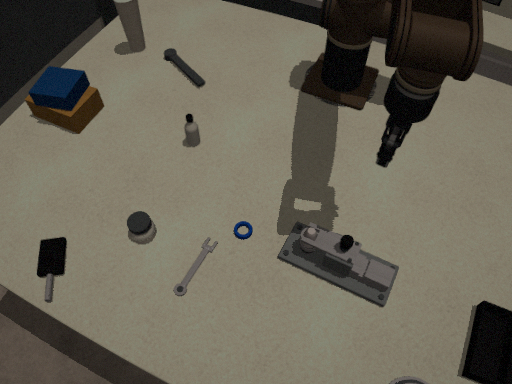

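```bash
python3 -c "
from plant import workorder; print(workorder.sign_off())"
```

```text
the job is handed in; nothing more can be done
None
```

The headset kit is on the post and locked, and I handed the job in at about 48.5 s of the 72 s allowed.

**Stack:** I put on the bearing, then the spacer, then the washer, each pushed down until it hit a firm stop. The first two stopped within about 1 mm of the height expected. I released the washer about 1 mm high because it was slightly tilted in the grip. I then pressed it down with the fingertips until it stopped at about its seated height.

**Lock:** I lifted the knob, slid the keeper towards the post, lowered the knob home and let go.

**Last checks:**
- **Keeper:** the cameras put the knob's travel at 55.0 mm, and both views show the fork around the post above the washer.
- **Knob:** its height is 0.6 mm above the starting value, within camera error and far from the 8 mm of an undropped pin. The spring pull had fallen to about 2.5 N as I released it.
- **Bystanders:** the jar, the bottle, the wrench and the blue ring look unmoved in the final picture. The arm is clear of everything.

**What disagreed:**
- **Tool height:** the fingertips turned out about 10 mm behind the reported TCP height, not 11 mm ahead. My first close on the bearing missed, so I set all heights by touch after that.
- **Tool tilt:** the tool drifted to about 3.7° of tilt at worst during fast moves. I spent a few seconds reducing it, and it was still about 2° when I lifted the knob.
- **Cameras:** the two views differed by 2–4 mm, so I averaged them.

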